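Change the filter clamp pins with the supply isolated

TASK

Turn the red isolator handle fully off; then, with the supply off, pull the old green-headed lock pins out of the filter clamps and put them in the white tray, and push every new orange-headed pin on the bench through the fork and strap lug of a clamp, any fork, one pin each, until its head sits flush against the fork. When all that is done, turn the handle fully back on. Do not disturb or knock over the other things on the bench.

Things in the scene. Friction and masses are not known exactly. Their poses are not given: they have to be found in the camera images.
- new_1: New lock pin (None if absent), orange head; starts lying on the bench. 140 g. Head 30 x 30 x 55 mm, steel shank 16 mm diameter. Origin on the axis at the front (seating) face of the head; x along the shank to the nose. Head x = -55 to 0, shank 0 to +66 mm, last 13 mm tapering to 7. Lies level on any side of the head, axis 15 mm up. Grip across the head.
- new_2: New lock pin (None if absent), orange head; starts lying on the bench. 140 g. Head 30 x 30 x 55 mm, steel shank 16 mm diameter. Origin on the axis at the front (seating) face of the head; x along the shank to the nose. Head x = -55 to 0, shank 0 to +66 mm, last 13 mm tapering to 7. Lies level on any side of the head, axis 15 mm up. Grip across the head.
- new_3: New lock pin (None if absent), orange head; starts lying on the bench. 140 g. Head 30 x 30 x 55 mm, steel shank 16 mm diameter. Origin on the axis at the front (seating) face of the head; x along the shank to the nose. Head x = -55 to 0, shank 0 to +66 mm, last 13 mm tapering to 7. Lies level on any side of the head, axis 15 mm up. Grip across the head.
- old_a: Old lock pin (None if absent), green head; starts seated in fork a. 140 g. Head 30 x 30 x 55 mm, steel shank 16 mm diameter. Origin on the axis at the front (seating) face of the head; x along the shank to the nose. Head x = -55 to 0, shank 0 to +66 mm, last 13 mm tapering to 7. Lies level on any side of the head, axis 15 mm up. Grip across the head.
- old_b: Old lock pin (None if absent), green head; starts seated in fork b. 140 g. Head 30 x 30 x 55 mm, steel shank 16 mm diameter. Origin on the axis at the front (seating) face of the head; x along the shank to the nose. Head x = -55 to 0, shank 0 to +66 mm, last 13 mm tapering to 7. Lies level on any side of the head, axis 15 mm up. Grip across the head.
- old_c: Old lock pin (None if absent), green head; starts seated in fork c. 140 g. Head 30 x 30 x 55 mm, steel shank 16 mm diameter. Origin on the axis at the front (seating) face of the head; x along the shank to the nose. Head x = -55 to 0, shank 0 to +66 mm, last 13 mm tapering to 7. Lies level on any side of the head, axis 15 mm up. Grip across the head.
- tray: Fixed white open tray for the old pins, 170 mm along its x, 180 mm along its y, 35 mm tall, walls 4 mm, floor about 4 mm thick. Origin at the centre of its underside, z up.
- fork_a (a point): Fixed clamp fork a: hole mouth centre on its front face, 75 mm up. x = hole axis, level, into the hole (away from robot); z up. Two steel cheeks, blue strap lug between, 19 mm holes in line, 46 mm through; fork 44 mm wide, top 97 mm up. Pin goes in from the robot side until the head meets the cheek. White cartridge at y = 24 to 94, x = 10 to 195 mm, top 99 mm up; clear in front (-x).
- fork_b (a point): Fixed clamp fork b: hole mouth centre on its front face, 75 mm up. x = hole axis, level, into the hole (away from robot); z up. Two steel cheeks, blue strap lug between, 19 mm holes in line, 46 mm through; fork 44 mm wide, top 97 mm up. Pin goes in from the robot side until the head meets the cheek. White cartridge at y = 24 to 94, x = 10 to 195 mm, top 99 mm up; clear in front (-x).
- fork_c (a point): Fixed clamp fork c: hole mouth centre on its front face, 75 mm up. x = hole axis, level, into the hole (away from robot); z up. Two steel cheeks, blue strap lug between, 19 mm holes in line, 46 mm through; fork 44 mm wide, top 97 mm up. Pin goes in from the robot side until the head meets the cheek. White cartridge at y = 24 to 94, x = 10 to 195 mm, top 99 mm up; clear in front (-x).
- handle (a joint): Angle of the isolator's red bar handle: 0 = off stop, 1.3 = on stop (rad); it grows as the handle turns clockwise seen from above. It turns about a vertical axis, has a friction of about 0.12 N m and stays where it is left.
- handle_grip (a point): Centre of the red isolator bar handle, on its turning axis, 122 mm up. Bar 96 mm long, 18 wide, 34 tall (105 to 139 mm above the bench). This point turns with the bar: y lies along the bar, +y end has a white mark on top. Under it a fixed grey box, 100 x 100 mm, top 85 mm up; black square = off, green square = on.
- vial: Bystander: amber glass vial with black cap, 40 mm across, 85 mm tall, origin at the centre of its underside. Leave it alone.
- jar: Bystander: small white jar with blue lid, 42 mm across, 60 mm tall, origin at the centre of its underside. Leave it alone.
- beaker: Bystander: glass beaker, 70 mm across, 85 mm tall, origin at the centre of its underside. Leave it alone.
- petri: Bystander: flat clear dish, 60 mm across, 15 mm tall, origin at the centre of its underside. Leave it alone.
- tape: Bystander: yellow tape roll lying flat, 44 mm across, 25 mm tall, origin at the centre of its underside. Leave it alone.
Not all that is in view belongs to the job. What is shaped like the part that bears fork_c but turquoise is not meant.

How it is judged:
By the outcome, as a careful person would: the job done as asked, in the order asked, and still so for the second after the job is handed in, with the robot touching nothing.
Of new_1, new_2, new_3 only 2 to 3 are there at a start; the rules pass over those that are not, and their reading is None.
Of old_a, old_b, old_c only 2 to 3 are there at a start; the rules pass over those that are not, and their reading is None.
At some moment in a run one of new_1, new_2, new_3 may be knocked a few centimetres aside while the robot is not near it.
Once in a run the grip may slacken for a moment while it holds something.
It also fails if it takes over 210 s, if anything falls off the work surface, if the arm or the gripper's body presses on something with over 40 N, if the wrist force passes 120 N, or if a joint passes its speed limit or range.

ROBOT

A 6-joint arm with a two-finger parallel gripper is mounted at the origin on the work surface. World frame = base frame: x ahead of the robot, y to its left, z up, the work surface at z = 0. Lengths are in m, angles in rad, forces in N, time in s.
With the tool pointing down it reaches from about 0.325 to 0.85 m from the base axis. Payload 4.4 kg.
Tool frame: the origin (TCP) lies at the very end of the fingers, on their centre line; the grasp point (between the pads) lies arm.grasp_offset behind it (arm.grasp_offset is the distance from the TCP to the grasp point, in m); z points along the fingers, x is the direction in which the jaws open and shut, and the axes are right-handed (so a half turn about z gives the same grasp; the last joint's range is limited). The gripper opens to 94 mm and grips with 3 to 60 N. Pads are 16 mm wide; open, the fingers measure 119 mm over their backs; the gripper's body (75 mm by 177 mm) begins 78 mm behind the grasp point.
Start: joints at [0.957, 0.207, 1.542, -0, 1.393, -0.15], TCP at [0.257, 0.514, 0.205] pointing down, gripper open.
Joint ranges: [-2.73, 2.73], [-0.86, 2.22], [0.23, 2.46], [-1.11, 4.25], [0.08, 2.63], [-2.82, 2.82]. Speed limits (rad/s): [2.79, 2.79, 3.14, 3.14, 3.14, 3.14].

INTERFACE

Orientations are given as a 3x3 rotation matrix whose columns are the frame's x, y, z axes.
In Python, from cell import arm gives the robot as it stands.
- The arm moves only by the shell command python3 -m jog 'ROWS' [OPENING]. ROWS is JSON, a list of rows, each an object of numbers: "tx", "ty", "tz": the shift along the tool's x, y, z in cm; "roll": the turn about the tool's z in rad. In form: [{"tx": .., "ty": .., "tz": .., "roll": ..}, ...]. A call has exactly 5 rows; each row shifts and turns the commanded pose from where the row before left it, along the tool's axes as they then stand; what a row does not reach is not made up. A row lasts 1/8 s, in which the tool goes at most 62.5 mm and 10.7 degrees, less where a joint would pass 70% of its speed; a pose out of reach is approached as far as the arm can. A call with a gripper value outside its range is refused whole. OPENING is the gripper command: -1 is fully open, 1 is shut, values between are in proportion, set as the call begins (- or left out, the last holds). The fingers move at their own pace and stop on an object; the grip force is fixed at half the most. Time passes only in rows, so rows that do not move let the fingers close, or fill a call up. It gives the time, the measured TCP pose, the force and the opening at its end, in the units of the state.
- arm.sense(): the state, without advancing time (a new reading comes with each control period).
- arm.snapshot(name): name is "scene" or "top" or "wrist"; returns a dict with "img" (384x512x3 uint8, red, green, blue), "vertical_fov" (degrees; the focal length in pixels is half the picture's height over the tangent of half this angle, whatever the lens; pixels are square), "cx", "cy" (the principal point, pixels), "R" (3x3) and "t" (3): a world point X has camera coordinates R X + t; the wrist camera has in their place "hand_eye" (4x4, takes a point from camera to tool coordinates, whose origin is the TCP and whose axes are the tool frame's). Camera axes: x right, y down, z forward; pixel columns grow to the right and rows downward; lengths in m; the calibration is good to about 2 mm. A picture is of the moment at which its call begins: read the wrist's pose just before it. There is no depth.
- arm.sign_off(): hands the job in, once; it reports no verdict.
Trained networks look in the newest picture that a camera, given by its name, has taken for a name from the list of things; names that differ only in an ending like _2 or _b are one class to them, and where a whole thing is asked for, a point or a joint stands for the part that bears it (a point fixed in the world has none). Each returns a list of dicts, best first, with "p" (0 to 1); they miss things now and then, are a little off and sometimes report something else, mostly with a low value. They report only what shows in the picture. A call takes as long as a camera call. They do not tell look-alikes from the thing itself.
- arm.find_in(query, camera): "bbox" ([centre column, centre row, width, height] in pixels, round what is visible of it).
- arm.trace(query, camera): "mask" (384x512 bool, what is visible of it) and "bbox" ([centre column, centre row, width, height] in pixels, round what is visible of it).
The state is a dict: "clock": time; "joints": joint angles; "joint_velocities": joint speeds; "tau": joint torques, N m; "eef_pos": TCP position; "orientation": TCP orientation; "contact_force": force on the tool from outside, world axes, zero at the start; "ft_torque": the same for the moment, N m; "grip_width": opening from 0.0 (shut) to 1.0 (fully open).
Only numpy, scipy, OpenCV 4.12 (cv2) and the standard library are available. Lean on these libraries where they do the work, as an engineer would, in place of code of your own. Each camera call takes 0.05 s, during which the arm holds its last target.

## Working session

There is one attempt and no reset: what is moved stays moved. The work goes in short steps, Python scripts to look and compute and a shell command to move; the robot and the scene stay as the last step left them, time stands still between calls to the robot, and variables do not carry over. Pictures are saved under pics/ and viewed, and the job is handed in when it is done.

```bash
ls; mkdir -p pics; cat > h.py <<'E'
import numpy as np, cv2
from cell import arm
def snap(n,f):
    s=arm.snapshot(n); cv2.imwrite('pics/'+f,cv2.cvtColor(s['img'],cv2.COLOR_RGB2BGR)); return s
def K(s):
    f=192/np.tan(np.radians(s['vertical_fov'])/2); return f,s['cx'],s['cy']
def ext(s,st=None):
    # returns R,t world->cam
    if 'R' in s: return np.array(s['R']),np.array(s['t'])
    H=np.array(s['hand_eye']); T=np.eye(4);T[:3,:3]=st['orientation'];T[:3,3]=st['eef_pos']
    W=np.linalg.inv(T@H); return W[:3,:3],W[:3,3]
def toz(s,uv,z,st=None):
    f,cx,cy=K(s);R,t=ext(s,st)
    uv=np.atleast_2d(uv).astype(float)
    d=np.c_[(uv[:,0]-cx)/f,(uv[:,1]-cy)/f,np.ones(len(uv))]@R
    c=-R.T@t
    return c+d*((z-c[2])/d[:,2])[:,None]
def proj(s,X,st=None):
    f,cx,cy=K(s);R,t=ext(s,st)
    p=np.atleast_2d(X)@R.T+t
    return np.c_[f*p[:,0]/p[:,2]+cx,f*p[:,1]/p[:,2]+cy]
E
python3 - <<'E'
from h import *
print(arm.sense(),arm.grasp_offset)
for n in ['scene','top','wrist']:
    s=snap(n,n+'0.png'); print(n,{k:v for k,v in s.items() if k!='img'})
for c in ['scene','top']:
  for q in ['new_1','old_a','tray','fork_a','handle','vial','jar','beaker','petri','tape']:
    print(c,q,[(round(d['p'],2),np.round(d['bbox']).tolist()) for d in arm.find_in(q,c)])
E
```

```text
pics
{'clock': 0.0, 'joints': array([ 9.56514582e-01,  2.07400102e-01,  1.54288957e+00, -1.95821329e-05,
        1.39350485e+00, -1.50512798e-01]), 'joint_velocities': array([ 0.00121779,  0.00089088,  0.00069718,  0.00108011, -0.00065706,
       -0.0007255 ]), 'tau': array([-7.15535789e-04, -3.70872402e+01, -2.81422663e+01,  6.97801472e-02,
        3.60072625e-02, -1.29083001e-04]), 'eef_pos': array([0.25677758, 0.51360756, 0.20433265]), 'orientation': array([[ 4.47317647e-01,  8.94374280e-01, -1.25333981e-03],
       [ 8.94372501e-01, -4.47319294e-01, -1.81044445e-03],
       [-2.17985803e-03, -3.11108912e-04, -9.99997576e-01]]), 'contact_force': array([ 0.34307624, -0.47516214,  0.36189114]), 'ft_torque': array([-0.00313044,  0.01597089, -0.00554582]), 'grip_width': 1.0012053115706203} 0.0188
scene {'vertical_fov': 48.909331861193486, 'cx': 255.5184044458502, 'cy': 196.88348569706537, 'R': array([[ 0.20395258,  0.9789234 ,  0.01059816],
       [ 0.73563232, -0.14610346, -0.66143697],
       [-0.6459477 ,  0.14269813, -0.74992587]]), 't': array([-0.10949145, -0.24842936,  1.3837550
[... 1714 characters left out ...]
d_a [(0.85, [380.0, 133.0, 11.0, 40.0]), (0.52, [298.0, 135.0, 14.0, 42.0])]
top tray [(0.93, [125.0, 201.0, 66.0, 67.0]), (0.18, [135.0, 104.0, 55.0, 71.0])]
top fork_a [(0.9, [281.0, 111.0, 48.0, 71.0]), (0.86, [314.0, 241.0, 45.0, 69.0]), (0.72, [359.0, 110.0, 54.0, 65.0]), (0.64, [135.0, 104.0, 52.0, 70.0])]
top handle [(0.69, [219.0, 131.0, 13.0, 33.0])]
top vial [(0.66, [322.0, 121.0, 20.0, 19.0]), (0.24, [359.0, 110.0, 53.0, 65.0])]
top jar [(0.6, [169.0, 119.0, 15.0, 13.0])]
top beaker [(0.84, [381.0, 199.0, 26.0, 21.0])]
top petri [(0.58, [373.0, 179.0, 20.0, 20.0])]
top tape [(0.65, [134.0, 103.0, 51.0, 69.0]), (0.59, [217.0, 132.0, 20.0, 32.0]), (0.54, [125.0, 203.0, 68.0, 64.0])]
```

```bash
python3 - <<'E'
import cv2
for n in ['scene0','top0']:
    i=cv2.imread(f'pics/{n}.png'); cv2.imwrite(f'pics/{n}b.png',cv2.resize(i,(800,600),interpolation=cv2.INTER_CUBIC))
E
```

```text
(no output)
```

View pics/scene0b.png

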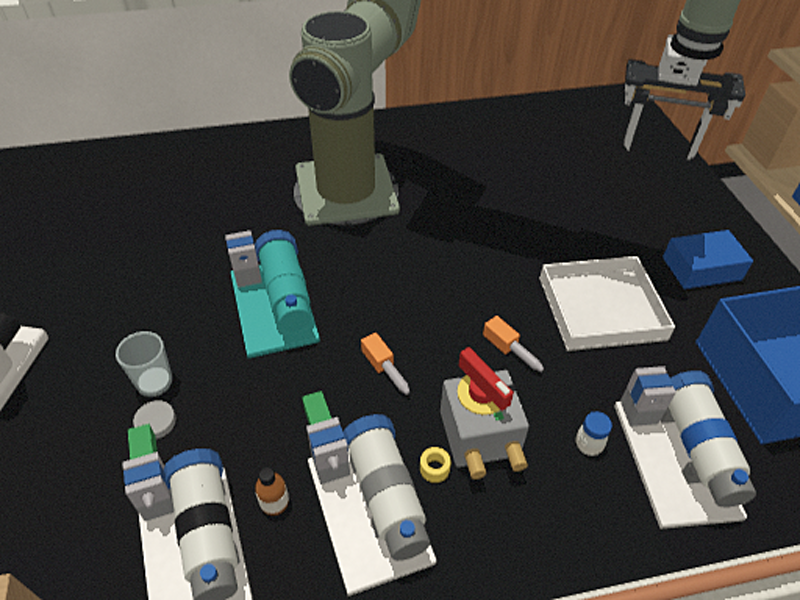

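View pics/top0b.png

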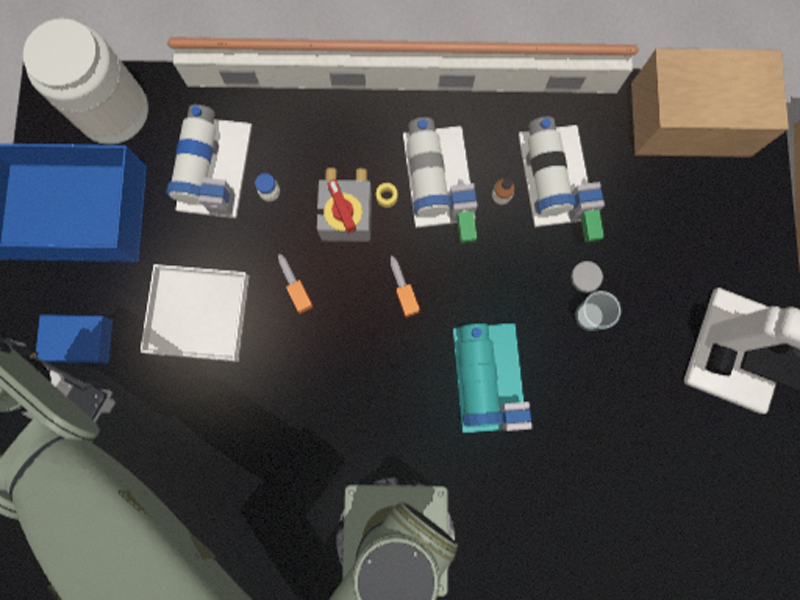

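View pics/wrist0.png

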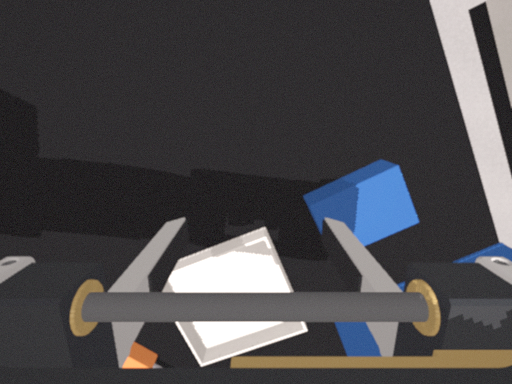

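The scene shows 3 real clamps. Two hold green pins, top at about (298,135) and (380,133); the one with the blue band at top (135,104) is empty. Two orange pins lie on the bench, top (189,183) and (259,184). The handle is at top (219,131). The turquoise clamp at top (314,241) is the decoy, so I'll leave it alone. Next: enlarged crops and coarse positions.

```bash
python3 - <<'E'
from h import *
i=cv2.imread('pics/top0.png')
a=cv2.resize(i[85:210,90:250],(800,600)[:2] if 0 else (640,500),interpolation=cv2.INTER_CUBIC)
cv2.imwrite('pics/t1.png',a)
b=cv2.resize(i[65:210,240:420],(720,580),interpolation=cv2.INTER_CUBIC); cv2.imwrite('pics/t2.png',b)
s=arm.snapshot('top')
def seg(m,z,name):
    n,l,st,c=cv2.connectedComponentsWithStats(m.astype(np.uint8))
    for k in range(1,n):
        if st[k,4]>25:
            ys,xs=np.where(l==k); r=cv2.minAreaRect(np.c_[xs,ys].astype(np.float32))
            print(name,c[k].round(1),st[k,4],toz(s,c[k],z)[0].round(4),'rect',np.round(r[1],1),round(r[2],1))
h=cv2.cvtColor(s['img'],cv2.COLOR_RGB2HSV)
H,S,V=h[...,0],h[...,1],h[...,2]
seg((H>=5)&(H<=16)&(S>150)&(V>120),.03,'orange')
seg((H>45)&(H<75)&(S>120)&(V>60),.09,'green')
seg(((H<4)|(H>174))&(S>150)&(V>60),.139,'red')
for q in ['tray','beaker','petri','vial','jar','tape']:
    for d in arm.find_in(q,'top')[:1]: print(q,d['bbox'],toz(s,d['bbox'][:2],.02)[0].round(3))
E
```

```text
orange [194.6 191.6] 40 [0.4423 0.1804 0.03  ] rect [20.  9.] 90.0
red [219. 134.] 213 [0.5906 0.1034 0.139 ] rect [32.  12.2] 80.0
tray [125.8, 200.1, 71.3, 63.8] [0.415 0.389 0.02 ]
beaker [382.0, 198.1, 29.6, 21.1] [ 0.433 -0.388  0.02 ]
petri [372.8, 177.2, 21.2, 23.7] [ 0.498 -0.362  0.02 ]
vial [322.5, 123.8, 15.7, 16.1] [ 0.666 -0.21   0.02 ]
jar [170.1, 117.2, 17.8, 16.5] [0.679 0.268 0.02 ]
tape [133.7, 103.8, 54.4, 72.5] [0.722 0.384 0.02 ]
```

View pics/t1.png

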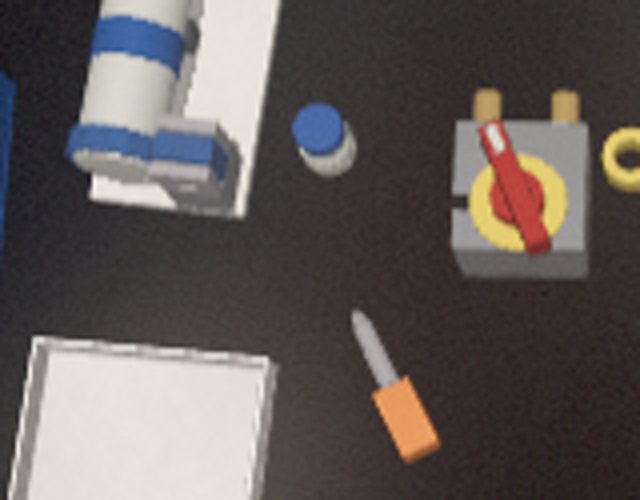

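View pics/t2.png

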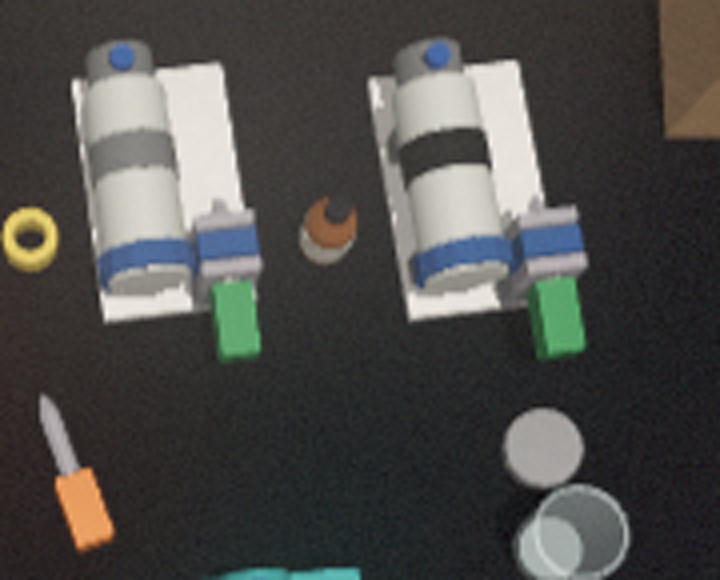

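```bash
cat > plan.py <<'E'
import sys; from h import *
def plan(x,y,z,th=None):
    s=arm.sense(); R=np.array(s['orientation']); p=np.array(s['eef_pos'])
    d=R.T@(np.array([x,y,z])-p)*100
    t0=np.degrees(np.arctan2(R[1,0],R[0,0]))
    out=f"t(cm) {d.round(2)}  n>={np.linalg.norm(d)/6.25:.1f}"
    if th is not None:
        r=(t0-th+180)%360-180   # + roll = clockwise = theta decreases
        out+=f" roll {np.radians(r):.3f} n>={abs(r)/10.7:.1f}"
    print(out,'now',p.round(4),'th',round(t0,1),'J6',s['joints'][5].round(2),'F',s['contact_force'].round(1),'g',round(s['grip_width'],3),'t',s['clock'])
if __name__=='__main__': plan(*map(float,sys.argv[1:]))
E
python3 plan.py 0.575 0.095 0.27 -64
```

```text
t(cm) [-23.28  47.18  -6.45]  n>=8.5 roll 2.224 n>=11.9 now [0.2572 0.5143 0.2055] th 63.4 J6 -0.15 F [1.  0.1 0.1] g 0.996 t 1.5
```

```bash
python3 -m jog '[{"tx":0,"ty":0,"tz":-5},{"tx":-2.5,"ty":5.2,"tz":-1.5},{"tx":-2.5,"ty":5.2},{"tx":-2.5,"ty":5.2},{"tx":-2.5,"ty":5.2}]'; python3 -m jog '[{"tx":-2.6,"ty":5.2},{"tx":-2.6,"ty":5.2},{"tx":-2.6,"ty":5.2},{"tx":-2.6,"ty":5.2},{"tx":-2.6,"ty":5.2}]'; python3 -m jog '[{"roll":0.18},{"roll":0.18},{"roll":0.18},{"roll":0.18},{"roll":0.18}]';python3 -m jog '[{"roll":0.18},{"roll":0.18},{"roll":0.18},{"roll":0.18},{"roll":0.18}]';python3 -m jog '[{"roll":0.18},{"roll":0.18},{"roll":0.06},{},{}]'; python3 plan.py 0.59 0.103 0.2 -64
python3 - <<'E'
from h import *
st=arm.sense(); s=snap('wrist','w1.png'); np.savez('w1.npz',**{k:s[k] for k in s},**{'P':st['eef_pos'],'O':st['orientation']})
E
```

```text
t(cm) [-21.9   48.16   0.54]  n>=8.5 roll 2.224 n>=11.9 now [0.2572 0.5143 0.2055] th 63.4 J6 -0.15 F [1.  0.1 0.1] g 0.996 t 1.5$[0]: bad value
$[0]: bad value
$[0]: bad value
$[0]: bad value
$[0]: bad value
```

View pics/w1.png

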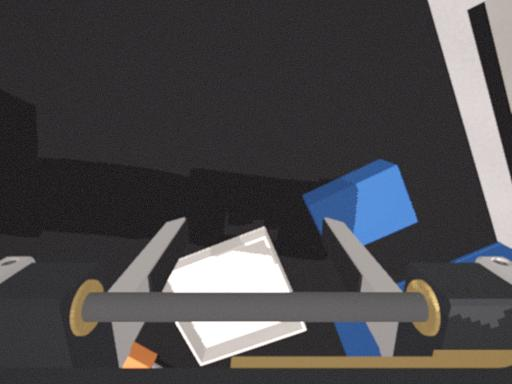

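```bash
python3 -m jog '[{"tx":0,"ty":0,"tz":-5,"roll":0},{"tx":-2.5,"ty":5.2,"tz":-1.5,"roll":0},{"tx":-2.5,"ty":5.2,"tz":0,"roll":0},{"tx":-2.5,"ty":5.2,"tz":0,"roll":0},{"tx":-2.5,"ty":5.2,"tz":0,"roll":0}]'
```

```text
clock: 2.17
eef_pos: [0.3994, 0.3304, 0.2708]
orientation: [[0.447, 0.895, 0.001], [0.895, -0.447, 0.0], [0.001, 0.001, -1.0]]
contact_force: [1.5, 0.4, 0.6]
grip_width: 1.003
```

```bash
python3 -m jog '[{"tx":-2.6,"ty":5.2,"tz":0,"roll":0},{"tx":-2.6,"ty":5.2,"tz":0,"roll":0},{"tx":-2.6,"ty":5.2,"tz":0,"roll":0},{"tx":-2.6,"ty":5.2,"tz":0,"roll":0},{"tx":-2.6,"ty":5.2,"tz":0,"roll":0}]'; python3 -m jog '[{"tx":0,"ty":0,"tz":0,"roll":0.18},{"tx":0,"ty":0,"tz":0,"roll":0.18},{"tx":0,"ty":0,"tz":0,"roll":0.18},{"tx":0,"ty":0,"tz":0,"roll":0.18},{"tx":0,"ty":0,"tz":0,"roll":0.18}]';python3 -m jog '[{"tx":0,"ty":0,"tz":0,"roll":0.18},{"tx":0,"ty":0,"tz":0,"roll":0.18},{"tx":0,"ty":0,"tz":0,"roll":0.18},{"tx":0,"ty":0,"tz":0,"roll":0.18},{"tx":0,"ty":0,"tz":0,"roll":0.18}]';python3 -m jog '[{"tx":0,"ty":0,"tz":0,"roll":0.18},{"tx":0,"ty":0,"tz":0,"roll":0.18},{"tx":0,"ty":0,"tz":0,"roll":0.06},{"tx":0,"ty":0,"tz":0,"roll":0},{"tx":0,"ty":0,"tz":0,"roll":0}]'; python3 plan.py 0.59 0.103 0.2 -64
python3 - <<'E'
from h import *
st=arm.sense(); s=snap('wrist','w1.png'); np.savez('w1.npz',**{k:s[k] for k in s},**{'P':st['eef_pos'],'O':st['orientation']})
E
```

```text
clock: 2.8
eef_pos: [0.5739, 0.0976, 0.2706]
orientation: [[0.447, 0.894, 0.001], [0.894, -0.447, 0.0], [0.001, 0.0, -1.0]]
contact_force: [1.4, -1.2, 0.5]
grip_width: 0.998
clock: 3.42
eef_pos: [0.5729, 0.0992, 0.2704]
orientation: [[0.98, 0.2, -0.0], [0.2, -0.98, 0.0], [-0.0, -0.0, -1.0]]
contact_force: [0.8, 0.1, -0.0]
grip_width: 0.998
clock: 4.05
eef_pos: [0.5729, 0.0992, 0.2704]
orientation: [[0.766, -0.643, -0.0], [-0.643, -0.766, 0.0], [-0.0, 0.0, -1.0]]
contact_force: [0.3, 1.0, -0.1]
grip_width: 1.0
clock: 4.68
eef_pos: [0.5729, 0.0992, 0.2704]
orientation: [[0.443, -0.897, -0.0], [-0.897, -0.443, -0.0], [0.0, 0.0, -1.0]]
contact_force: [0.4, 0.1, -0.3]
grip_width: 0.997
t(cm) [ 0.41 -1.7   7.04]  n>=1.2 roll 0.005 n>=0.0 now [0.5729 0.0992 0.2704] th -63.7 J6 1.13 F [ 0.4  0.1 -0.3] g 0.997 t 4.675
```

View pics/w1.png

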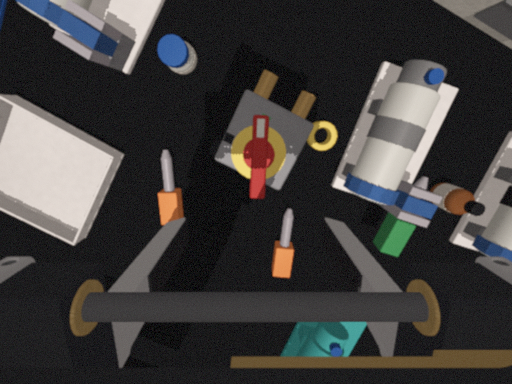

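```bash
cat > crop.py <<'E'
import sys,cv2
f,x,y,w,h,k,o=sys.argv[1:]; x,y,w,h,k=map(int,(x,y,w,h,k))
i=cv2.imread('pics/'+f)[y:y+h,x:x+w]; cv2.imwrite('pics/'+o,cv2.resize(i,None,fx=k,fy=k,interpolation=cv2.INTER_CUBIC))
E
python3 crop.py w1.png 205 80 120 130 5 w1c.png
```

```text
(no output)
```

View pics/w1c.png

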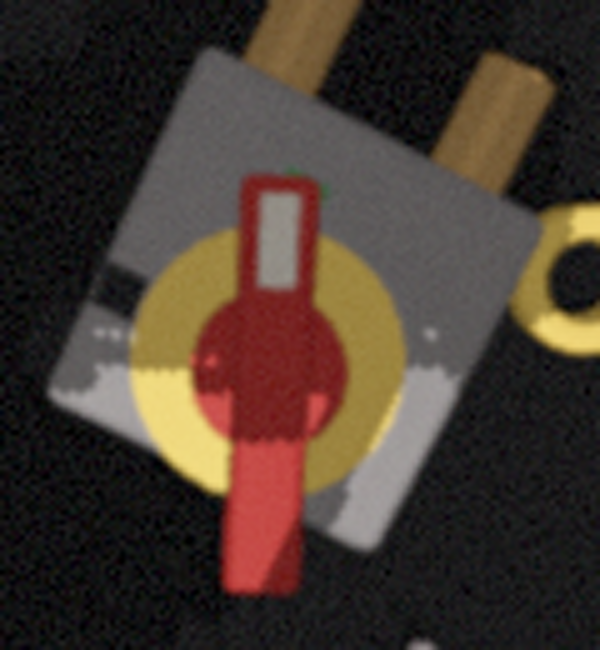

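```bash
cat > wl.py <<'E'
from h import *
def load(n):
    d=dict(np.load(n)); st={'eef_pos':d['P'],'orientation':d['O']}; return d,st
def shot(name):
    st=arm.sense(); s=snap('wrist',name+'.png'); np.savez(name+'.npz',**{k:s[k] for k in s},P=st['eef_pos'],O=st['orientation']); return s,st
E
python3 - <<'E'
from wl import *
s,st=load('w1.npz')
c=np.array([[245,176],[320,178],[222,592],[300,592]])/5+[205,80]
X=toz(s,c,.139,st);print(X.round(4))
a=X[:2].mean(0);b=X[2:].mean(0);print((a+b)/2,np.linalg.norm(a-b),np.degrees(np.arctan2(*(a-b)[[1,0]])))
print('disc',toz(s,np.array([[268,362]])/5+[205,80],.087,st))
E
python3 plan.py 0.59 0.103 0.103
```

```text
[[0.6418 0.135  0.139 ]
 [0.6487 0.1201 0.139 ]
 [0.5544 0.0979 0.139 ]
 [0.5626 0.0814 0.139 ]]
[0.60186478 0.10860874 0.139     ] 0.09461208927103855 23.579794127993885
disc [[0.60207698 0.10879759 0.087     ]]
t(cm) [ 0.42 -1.7  16.75]  n>=2.7 now [0.5729 0.0992 0.2705] th -63.7 J6 1.13 F [ 0.5  0.4 -0.1] g 0.999 t 4.725
```

```bash
python3 plan.py 0.602 0.1087 0.103 -66.4; python3 -m jog '[{"tx":0.44,"ty":-3.03,"tz":3,"roll":0},{"tx":0,"ty":0,"tz":4,"roll":0.047},{"tx":0,"ty":0,"tz":4,"roll":0},{"tx":0,"ty":0,"tz":3,"roll":0},{"tx":0,"ty":0,"tz":0,"roll":0}]'; python3 plan.py 0.602 0.1087 0.103 -66.4
```

```text
t(cm) [ 0.44 -3.03 16.75]  n>=2.7 roll 0.047 n>=0.2 now [0.5729 0.0992 0.2705] th -63.7 J6 1.13 F [ 0.5  0.4 -0.1] g 0.999 t 4.725
clock: 5.35
eef_pos: [0.5994, 0.1085, 0.1272]
orientation: [[0.4, -0.917, -0.007], [-0.917, -0.4, -0.0], [-0.003, 0.007, -1.0]]
contact_force: [-0.1, -0.6, -0.1]
grip_width: 1.002
t(cm) [ 0.09 -0.26  2.42]  n>=0.4 roll -0.001 n>=0.0 now [0.5994 0.1085 0.1272] th -66.4 J6 1.2 F [-0.1 -0.6 -0.1] g 1.002 t 5.35
```

```bash
python3 -m jog '[{"tx":0,"ty":0,"tz":1.35,"roll":0},{"tx":0,"ty":0,"tz":1.4,"roll":0},{"tx":0,"ty":0,"tz":0,"roll":0},{"tx":0,"ty":0,"tz":0,"roll":0},{"tx":0,"ty":0,"tz":0,"roll":0}]'; python3 plan.py 0.602 0.1087 0.103 -66.4; python3 -m jog '[{"tx":0,"ty":0,"tz":0,"roll":0},{"tx":0,"ty":0,"tz":0,"roll":0},{"tx":0,"ty":0,"tz":0,"roll":0},{"tx":0,"ty":0,"tz":0,"roll":0},{"tx":0,"ty":0,"tz":0,"roll":0}]' 1
```

```text
clock: 5.98
eef_pos: [0.6026, 0.1087, 0.1037]
orientation: [[0.399, -0.917, 0.001], [-0.917, -0.399, 0.0], [0.001, -0.001, -1.0]]
contact_force: [1.1, 0.3, -0.1]
grip_width: 0.995
t(cm) [-0.03  0.05  0.07]  n>=0.0 roll -0.001 n>=0.0 now [0.6026 0.1087 0.1037] th -66.5 J6 1.2 F [ 1.1  0.3 -0.1] g 0.995 t 5.975
clock: 6.6
eef_pos: [0.602, 0.1086, 0.1029]
orientation: [[0.399, -0.917, -0.0], [-0.917, -0.399, -0.0], [0.0, 0.0, -1.0]]
contact_force: [0.0, 0.1, -0.0]
grip_width: 0.505
```

```bash
python3 -m jog '[{"tx":0,"ty":0,"tz":0,"roll":0},{"tx":0,"ty":0,"tz":0,"roll":0},{"tx":0,"ty":0,"tz":0,"roll":0},{"tx":0,"ty":0,"tz":0,"roll":0},{"tx":0,"ty":0,"tz":0,"roll":0}]' 1;  python3 -m jog '[{"tx":0,"ty":0,"tz":0,"roll":0},{"tx":0,"ty":0,"tz":0,"roll":0},{"tx":0,"ty":0,"tz":0,"roll":0},{"tx":0,"ty":0,"tz":0,"roll":0},{"tx":0,"ty":0,"tz":0,"roll":0}]' 1
```

```text
clock: 7.22
eef_pos: [0.6021, 0.1085, 0.1029]
orientation: [[0.399, -0.917, 0.0], [-0.917, -0.399, -0.0], [0.0, 0.0, -1.0]]
contact_force: [0.8, -1.1, -0.8]
grip_width: 0.415
clock: 7.85
eef_pos: [0.6021, 0.1085, 0.1029]
orientation: [[0.399, -0.917, 0.0], [-0.917, -0.399, -0.0], [0.0, 0.0, -1.0]]
contact_force: [-0.5, -1.7, -0.3]
grip_width: 0.411
```

```bash
python3 -m jog '[{"tx":0,"ty":0,"tz":0,"roll":0},{"tx":0,"ty":0,"tz":0,"roll":0},{"tx":0,"ty":0,"tz":-0.4,"roll":0},{"tx":0,"ty":0,"tz":-0.6,"roll":0},{"tx":0,"ty":0,"tz":0,"roll":0}]' 0.3;  python3 -m jog '[{"tx":0,"ty":0,"tz":0,"roll":0},{"tx":0,"ty":0,"tz":0,"roll":0},{"tx":0,"ty":0,"tz":0,"roll":0},{"tx":0,"ty":0,"tz":0,"roll":0},{"tx":0,"ty":0,"tz":0,"roll":0}]' 1;  python3 -m jog '[{"tx":0,"ty":0,"tz":0,"roll":0},{"tx":0,"ty":0,"tz":0,"roll":0},{"tx":0,"ty":0,"tz":0,"roll":0},{"tx":0,"ty":0,"tz":0,"roll":0},{"tx":0,"ty":0,"tz":0,"roll":0}]' 1
```

```text
clock: 8.48
eef_pos: [0.5995, 0.1075, 0.1054]
orientation: [[0.399, -0.917, -0.006], [-0.917, -0.399, -0.002], [-0.001, 0.006, -1.0]]
contact_force: [8.7, -2.5, -27.3]
grip_width: 0.402
clock: 9.1
eef_pos: [0.5995, 0.1075, 0.1055]
orientation: [[0.399, -0.917, -0.006], [-0.917, -0.399, -0.002], [-0.001, 0.007, -1.0]]
contact_force: [8.8, -3.5, -28.3]
grip_width: 0.402
clock: 9.72
eef_pos: [0.5995, 0.1075, 0.1055]
orientation: [[0.399, -0.917, -0.006], [-0.917, -0.399, -0.002], [-0.001, 0.007, -1.0]]
contact_force: [9.4, -3.7, -28.7]
grip_width: 0.401
```

```bash
python3 -m jog '[{"tx":0,"ty":0,"tz":0,"roll":0},{"tx":0,"ty":0,"tz":0,"roll":0},{"tx":0,"ty":0,"tz":0,"roll":0},{"tx":0,"ty":0,"tz":0,"roll":0},{"tx":0,"ty":0,"tz":0,"roll":0}]' -0.1;  python3 -m jog '[{"tx":0,"ty":0,"tz":0,"roll":0},{"tx":0,"ty":0,"tz":0,"roll":0},{"tx":0,"ty":0,"tz":0,"roll":0},{"tx":0,"ty":0,"tz":0,"roll":0},{"tx":0,"ty":0,"tz":0,"roll":0}]' 1;  python3 -m jog '[{"tx":0,"ty":0,"tz":0,"roll":0},{"tx":0,"ty":0,"tz":0,"roll":0},{"tx":0,"ty":0,"tz":0,"roll":0},{"tx":0,"ty":0,"tz":0,"roll":0},{"tx":0,"ty":0,"tz":0,"roll":0}]' 1
```

```text
clock: 10.35
eef_pos: [0.6023, 0.1088, 0.1136]
orientation: [[0.399, -0.917, 0.001], [-0.917, -0.399, 0.0], [0.0, -0.001, -1.0]]
contact_force: [-0.0, 0.2, -0.4]
grip_width: 0.55
clock: 10.98
eef_pos: [0.602, 0.1085, 0.1129]
orientation: [[0.399, -0.917, -0.0], [-0.917, -0.399, -0.0], [0.0, 0.0, -1.0]]
contact_force: [0.5, -1.1, -1.0]
grip_width: 0.189
clock: 11.6
eef_pos: [0.6021, 0.1085, 0.1129]
orientation: [[0.399, -0.917, 0.0], [-0.917, -0.399, -0.0], [0.0, 0.0, -1.0]]
contact_force: [0.4, -2.2, -0.7]
grip_width: 0.191
```

```bash
python3 -m jog '[{"tx":0,"ty":0,"tz":0,"roll":-0.13},{"tx":0,"ty":0,"tz":0,"roll":-0.13},{"tx":0,"ty":0,"tz":0,"roll":-0.13},{"tx":0,"ty":0,"tz":0,"roll":-0.13},{"tx":0,"ty":0,"tz":0,"roll":-0.13}]'; python3 -m jog '[{"tx":0,"ty":0,"tz":0,"roll":-0.13},{"tx":0,"ty":0,"tz":0,"roll":-0.13},{"tx":0,"ty":0,"tz":0,"roll":-0.13},{"tx":0,"ty":0,"tz":0,"roll":-0.13},{"tx":0,"ty":0,"tz":0,"roll":-0.10}]'; python3 -m jog '[{"tx":0,"ty":0,"tz":0,"roll":-0.03},{"tx":0,"ty":0,"tz":0,"roll":-0.02},{"tx":0,"ty":0,"tz":0,"roll":-0.02},{"tx":0,"ty":0,"tz":0,"roll":0},{"tx":0,"ty":0,"tz":0,"roll":0}]'; python3 -c "
from h import *
print(arm.sense()['ft_torque'])"; python3 plan.py .602 .1087 .113 8
```

```text
clock: 12.22
eef_pos: [0.6023, 0.1083, 0.1129]
orientation: [[0.874, -0.485, 0.0], [-0.485, -0.874, -0.0], [0.001, 0.0, -1.0]]
contact_force: [1.3, -2.0, -1.3]
grip_width: 0.187
clock: 12.85
eef_pos: [0.6025, 0.1088, 0.1129]
orientation: [[0.994, 0.11, 0.001], [0.11, -0.994, 0.001], [0.001, -0.001, -1.0]]
contact_force: [1.6, 1.6, -0.7]
grip_width: 0.202
clock: 13.48
eef_pos: [0.6025, 0.1084, 0.113]
orientation: [[0.984, 0.179, 0.001], [0.179, -0.984, -0.0], [0.001, 0.0, -1.0]]
contact_force: [3.8, -1.3, -3.3]
grip_width: 0.209
[-0.27897958 -0.68905267 -0.96354856]
t(cm) [-0.04 -0.03 -0.  ]  n>=0.0 roll 0.040 n>=0.2 now [0.6025 0.1084 0.113 ] th 10.3 J6 -0.14 F [ 3.8 -1.3 -3.3] g 0.209 t 13.475
```

```bash
python3 -m jog '[{"tx":0,"ty":0,"tz":0,"roll":0},{"tx":0,"ty":0,"tz":0,"roll":0},{"tx":0,"ty":0,"tz":0,"roll":0},{"tx":0,"ty":0,"tz":0,"roll":0},{"tx":0,"ty":0,"tz":0,"roll":0}]' -1; python3 -m jog '[{"tx":0,"ty":0,"tz":-3,"roll":0},{"tx":0,"ty":0,"tz":-5,"roll":0},{"tx":0,"ty":0,"tz":-5,"roll":0},{"tx":0,"ty":0,"tz":-3,"roll":0},{"tx":0,"ty":0,"tz":0,"roll":0}]'; python3 -m jog '[{"tx":0,"ty":0,"tz":0,"roll":-0.18},{"tx":0,"ty":0,"tz":0,"roll":-0.18},{"tx":0,"ty":0,"tz":0,"roll":-0.18},{"tx":0,"ty":0,"tz":0,"roll":-0.18},{"tx":0,"ty":0,"tz":0,"roll":-0.18}]';python3 -m jog '[{"tx":0,"ty":0,"tz":0,"roll":-0.18},{"tx":0,"ty":0,"tz":0,"roll":-0.18},{"tx":0,"ty":0,"tz":0,"roll":-0.12},{"tx":0,"ty":0,"tz":0,"roll":0},{"tx":0,"ty":0,"tz":0,"roll":0}]'
python3 -c "
from wl import *
shot('w2')"; python3 plan.py .62 -.1 .27 90
```

```text
clock: 14.1
eef_pos: [0.6019, 0.1087, 0.113]
orientation: [[0.984, 0.179, -0.0], [0.179, -0.984, -0.0], [-0.0, -0.0, -1.0]]
contact_force: [0.2, 0.6, -0.7]
grip_width: 0.705
clock: 14.72
eef_pos: [0.6039, 0.1088, 0.2765]
orientation: [[0.984, 0.179, 0.007], [0.179, -0.984, 0.0], [0.007, 0.001, -1.0]]
contact_force: [0.7, 0.2, -0.8]
grip_width: 1.0
clock: 15.35
eef_pos: [0.6007, 0.1086, 0.2698]
orientation: [[0.466, 0.885, -0.005], [0.885, -0.466, -0.0], [-0.002, -0.004, -1.0]]
contact_force: [0.2, -0.3, -0.7]
grip_width: 1.001
clock: 15.98
eef_pos: [0.6014, 0.1086, 0.2714]
orientation: [[0.012, 1.0, -0.002], [1.0, -0.012, -0.0], [-0.0, -0.002, -1.0]]
contact_force: [-0.3, 0.5, -0.4]
grip_width: 1.004
t(cm) [-20.84   2.1    0.18]  n>=3.4 roll -0.012 n>=0.1 now [0.6015 0.1086 0.2718] th 89.3 J6 -1.52 F [-0.1 -0.1  0.2] g 0.999 t 16.025
```

View pics/w2.png

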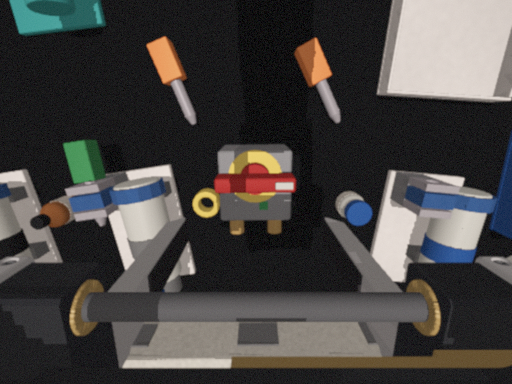

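```bash
python3 - <<'E'
from wl import *
s,st=load('w2.npz')
for n,uv,z in [('green',[84,158],.09),('o1 head',[167,60],.03),('o1 nose',[193,121],.015),('o2 head',[313,62],.03),('o2 nose',[338,119],.015),('tray cornerFL',[390,95],.035),('lugC empty',[432,190],.097)]:
    print(n,toz(s,uv,z,st).round(4))
E
python3 plan.py .60 -.09 .22 90
```

```text
green [[ 0.5738 -0.115   0.09  ]]
o1 head [[ 0.4458 -0.0116  0.03  ]]
o1 nose [[0.5294 0.0157 0.015 ]]
o2 head [[0.451  0.1935 0.03  ]]
o2 nose [[0.5292 0.2383 0.015 ]]
tray cornerFL [[0.4966 0.3046 0.035 ]]
lugC empty [[0.6214 0.3457 0.097 ]]
t(cm) [-19.86   0.1    5.18]  n>=3.3 roll -0.012 n>=0.1 now [0.6015 0.1086 0.2718] th 89.3 J6 -1.52 F [-0.1 -0.1  0.2] g 0.999 t 16.025
```

```bash
python3 -m jog '[{"tx":-5.6,"ty":-1,"tz":0,"roll":0},{"tx":-5.6,"ty":-1,"tz":1,"roll":0},{"tx":-5.6,"ty":-0.5,"tz":2,"roll":0},{"tx":-5.5,"ty":0,"tz":2,"roll":0},{"tx":0,"ty":0,"tz":0,"roll":0}]'; python3 -m jog '[{"tx":0,"ty":0,"tz":0,"roll":0},{"tx":0,"ty":0,"tz":0,"roll":0},{"tx":0,"ty":0,"tz":0,"roll":0},{"tx":0,"ty":0,"tz":0,"roll":0},{"tx":0,"ty":0,"tz":0,"roll":0}]'
python3 -c "
from wl import *
shot('w3')"; python3 plan.py .574 -.115 .05 90; python3 crop.py w3.png 140 60 220 170 3 w3c.png
```

```text
clock: 16.65
eef_pos: [0.5728, -0.1173, 0.2205]
orientation: [[0.017, 1.0, -0.004], [1.0, -0.017, 0.001], [0.001, -0.004, -1.0]]
contact_force: [-0.4, 0.5, -0.7]
grip_width: 0.995
clock: 17.27
eef_pos: [0.5748, -0.1136, 0.2231]
orientation: [[0.01, 1.0, 0.0], [1.0, -0.01, -0.0], [-0.0, 0.0, -1.0]]
contact_force: [0.5, -0.3, 0.7]
grip_width: 1.003
t(cm) [-0.12 -0.07 17.31]  n>=2.8 roll -0.010 n>=0.1 now [ 0.5747 -0.1138  0.2231] th 89.4 J6 -1.9 F [ 0.5 -0.  -0. ] g 1.003 t 17.325
```

View pics/w3.png

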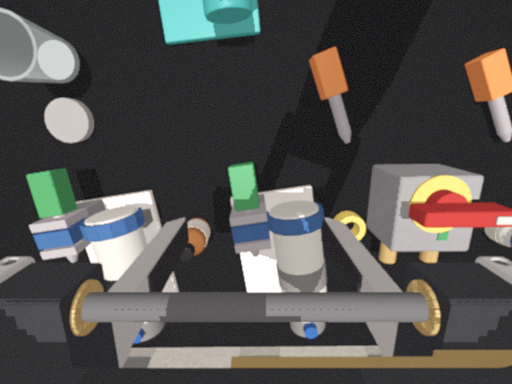

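View pics/w3c.png

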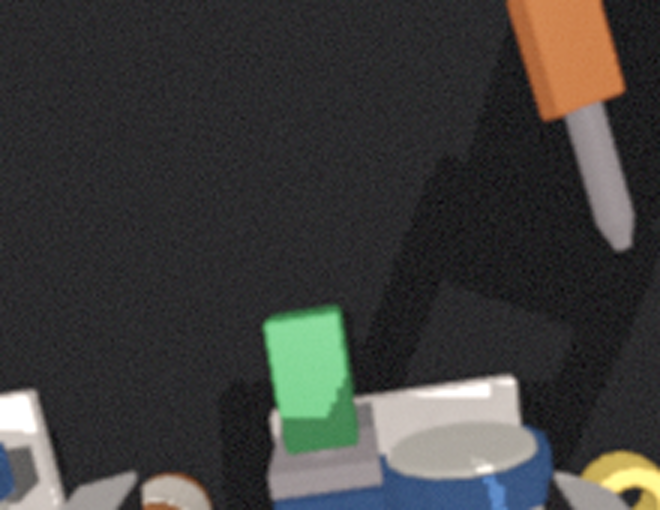

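```bash
python3 - <<'E'
from wl import *
s,st=load('w3.npz')
c=np.array([[266,327],[342,314],[284,450],[357,442]])/3+[140,60]
X=toz(s,c,.09,st);print(X.round(4))
a=X[2:].mean(0);b=X[:2].mean(0);d=a-b;print((a+b)/2,np.linalg.norm(d),np.linalg.norm(X[0]-X[1]),np.linalg.norm(X[2]-X[3]),np.degrees(np.arctan2(d[1],d[0])))
# left pin from whole image
E
python3 crop.py w3.png 10 150 120 120 5 w3d.png
```

```text
[[ 0.5557 -0.1426  0.09  ]
 [ 0.551  -0.1133  0.09  ]
 [ 0.6058 -0.1372  0.09  ]
 [ 0.6027 -0.1079  0.09  ]]
[ 0.57879707 -0.12526334  0.09      ] 0.051162766905466006 0.02965058160662991 0.029419167292766554 6.104933462642143
```

View pics/w3d.png

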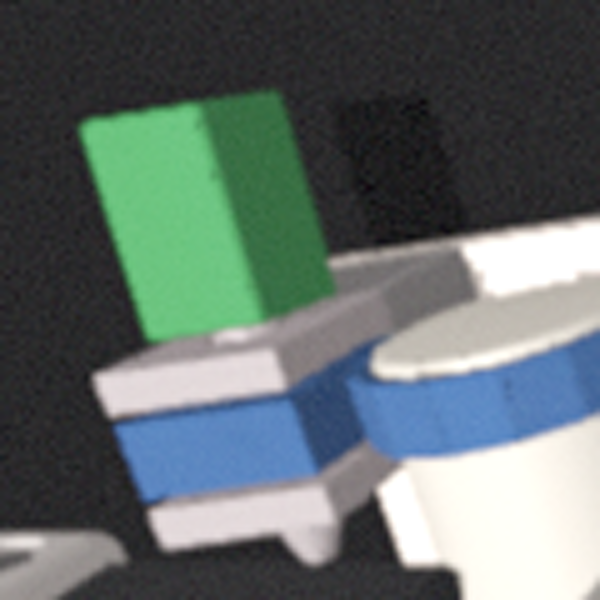

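```bash
python3 plan.py .5775 -.1255 .056 97
```

```text
t(cm) [-1.17  0.29 16.71]  n>=2.7 roll -0.132 n>=0.7 now [ 0.5747 -0.1138  0.2231] th 89.4 J6 -1.9 F [ 0.5 -0.  -0. ] g 1.003 t 17.325
```

```bash
python3 -m jog '[{"tx":-1.17,"ty":0.29,"tz":2,"roll":0},{"tx":0,"ty":0,"tz":3,"roll":-0.132},{"tx":0,"ty":0,"tz":4,"roll":0},{"tx":0,"ty":0,"tz":2,"roll":0},{"tx":0,"ty":0,"tz":0,"roll":0}]';python3 -c "
from wl import *
shot('w4')"; python3 plan.py .5775 -.1255 .056 97; python3 crop.py w4.png 100 60 300 300 2 w4c.png
```

```text
clock: 17.95
eef_pos: [0.5748, -0.1256, 0.1091]
orientation: [[-0.12, 0.993, -0.007], [0.993, 0.12, 0.002], [0.003, -0.006, -1.0]]
contact_force: [-0.3, -0.6, -0.2]
grip_width: 1.003
t(cm) [0.04 0.14 5.52]  n>=0.9 roll -0.002 n>=0.0 now [ 0.5763 -0.1261  0.1112] th 96.9 J6 -2.05 F [0.1 0.4 1. ] g 0.997 t 18.0
```

View pics/w4c.png

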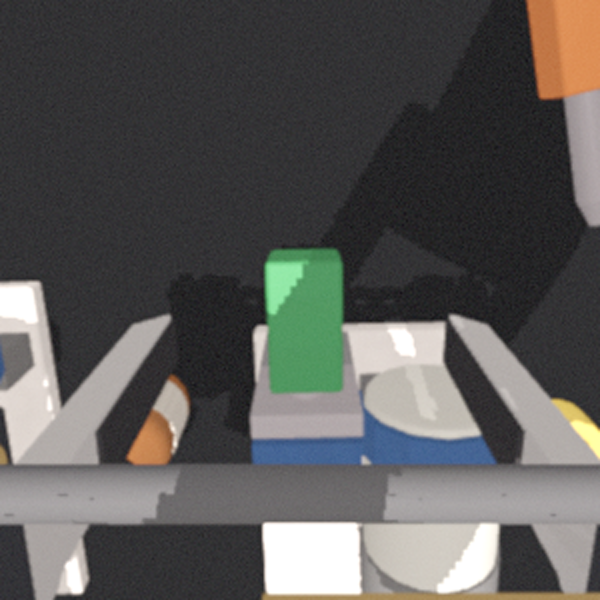

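```bash
python3 - <<'E'
from wl import *
s,st=load('w4.npz')
c=np.array([[267,262],[342,262],[270,390],[343,390]])/2+[100,60]
X=toz(s,c,.09,st);print(X.round(4))
a=X[2:].mean(0);b=X[:2].mean(0);d=a-b;print((a+b)/2,np.linalg.norm(d),np.degrees(np.arctan2(d[1],d[0])))
E
python3 plan.py .577 -.1265 .056 97.6
```

```text
[[ 0.5531 -0.1434  0.09  ]
 [ 0.5498 -0.1155  0.09  ]
 [ 0.6057 -0.1369  0.09  ]
 [ 0.6022 -0.1079  0.09  ]]
[ 0.57770085 -0.12593027  0.09      ] 0.052972249089076884 7.637715835034365
t(cm) [-0.06  0.08  5.52]  n>=0.9 roll -0.012 n>=0.1 now [ 0.5763 -0.1261  0.1112] th 96.9 J6 -2.05 F [0.1 0.4 1. ] g 0.997 t 18.0
```

```bash
python3 -m jog '[{"tx":-0.06,"ty":0.0,"tz":2.5,"roll":-0.012},{"tx":0,"ty":0,"tz":2.0,"roll":0},{"tx":0,"ty":0,"tz":1,"roll":0},{"tx":0,"ty":0,"tz":0,"roll":0},{"tx":0,"ty":0,"tz":0,"roll":0}]';python3 plan.py .577 -.1265 .056 97.6; for i in 1 ; do python3 -m jog '[{"tx":0,"ty":0,"tz":0,"roll":0},{"tx":0,"ty":0,"tz":0,"roll":0},{"tx":0,"ty":0,"tz":0,"roll":0},{"tx":0,"ty":0,"tz":0,"roll":0},{"tx":0,"ty":0,"tz":0,"roll":0}]' 1;  python3 -m jog '[{"tx":0,"ty":0,"tz":0,"roll":0},{"tx":0,"ty":0,"tz":0,"roll":0},{"tx":0,"ty":0,"tz":0,"roll":0},{"tx":0,"ty":0,"tz":0,"roll":0},{"tx":0,"ty":0,"tz":0,"roll":0}]'; done; python3 -c "
from h import *
print(arm.sense())"
```

```text
clock: 18.62
eef_pos: [0.5785, -0.1269, 0.0592]
orientation: [[-0.133, 0.991, 0.002], [0.991, 0.133, -0.001], [-0.001, 0.002, -1.0]]
contact_force: [-0.4, -0.6, 0.6]
grip_width: 1.002
t(cm) [ 0.05 -0.14  0.32]  n>=0.1 roll 0.001 n>=0.0 now [ 0.5785 -0.1269  0.0592] th 97.6 J6 -2.07 F [-0.4 -0.6  0.6] g 1.002 t 18.625
clock: 19.25
eef_pos: [0.5774, -0.1264, 0.0579]
orientation: [[-0.133, 0.991, -0.0], [0.991, 0.133, 0.0], [0.0, -0.0, -1.0]]
contact_force: [-0.2, 0.5, 1.0]
grip_width: 0.507
clock: 19.88
eef_pos: [0.5774, -0.1264, 0.0579]
orientation: [[-0.133, 0.991, -0.0], [0.991, 0.133, 0.0], [0.0, -0.0, -1.0]]
contact_force: [-0.2, 0.4, 0.2]
grip_width: 0.315
{'clock': 19.875, 'joints': array([-3.61853242e-01,  3.97601495e-01,  1.62416529e+00, -8.96054903e-06,
        1.11989575e+00, -2.06583351e+00]), 'joint_velocities': array([-0.00207014,  0.00035325,  0.00187177, -0.00024526, -0.00078481,
        0.00172712]), 'tau': array([ 6.48293621e-02, -4.10408413e+01, -2.43015540e+01, -1.81629678e-02,
       -6.49821493e-03, -1.23973604e-02]), 'eef_pos': array([ 0.57744012, -0.12640704,  0.05793396]), 'orientation': array([[-1.32794427e-01,  9.91143600e-01, -6.82194395e-05],
       [ 9.91143602e-01,  1.32794428e-01,  1.71990123e-05],
       [ 2.61058525e-05, -6.53313280e-05, -9.99999998e-01]]), 'contact_force': array([-0.15710964,  0.3856344 ,  0.15671767]), 'ft_torque': array([ 0.10181568,  0.09217914, -0.03138309]), 'grip_width': 0.3145114853110834}
```

```bash
python3 -m jog '[{"tx":0,"ty":-1,"tz":0,"roll":0},{"tx":0,"ty":-1.5,"tz":0,"roll":0},{"tx":0,"ty":-2,"tz":0,"roll":0},{"tx":0,"ty":-2,"tz":0,"roll":0},{"tx":0,"ty":-2,"tz":0,"roll":0}]';python3 -m jog '[{"tx":0,"ty":-1,"tz":0,"roll":0},{"tx":0,"ty":0,"tz":-3,"roll":0},{"tx":0,"ty":0,"tz":-4,"roll":0},{"tx":0,"ty":0,"tz":-4,"roll":0},{"tx":0,"ty":0,"tz":0,"roll":0}]'; python3 plan.py .42 .36 .18 90;python3 -c "
from wl import *
shot('w5'); snap('top','top5.png'); snap('scene','sc5.png')"
```

```text
clock: 20.5
eef_pos: [0.4912, -0.1376, 0.0577]
orientation: [[-0.133, 0.991, -0.001], [0.991, 0.133, 0.0], [0.0, -0.001, -1.0]]
contact_force: [-0.4, 0.9, -1.6]
grip_width: 0.316
clock: 21.12
eef_pos: [0.4859, -0.1404, 0.1717]
orientation: [[-0.133, 0.991, 0.008], [0.991, 0.133, -0.004], [-0.005, 0.007, -1.0]]
contact_force: [0.7, 0.3, -2.1]
grip_width: 0.318
t(cm) [50.47  0.12 -1.08]  n>=8.1 roll 0.133 n>=0.7 now [ 0.4859 -0.1404  0.1717] th 97.6 J6 -2.16 F [ 0.7  0.3 -2.1] g 0.318 t 21.125
```

View pics/w5.png

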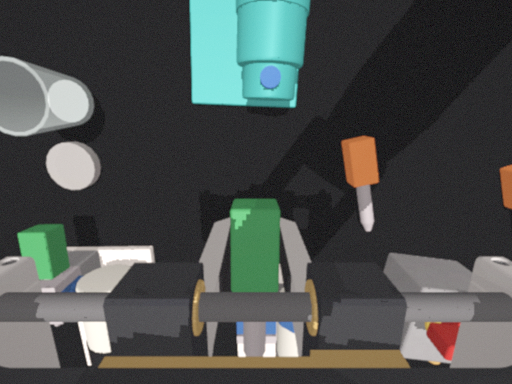

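View pics/sc5.png

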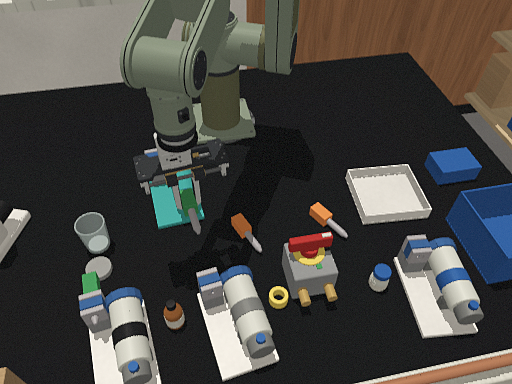

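```bash
python3 - <<'E'
from wl import *
s=arm.snapshot('top')
c=np.array([[153,265],[248,271],[240,360],[142,353]])/1.5625
X=toz(s,c,.035);print(X.round(3),X.mean(0),[np.linalg.norm(X[i]-X[i-1]).round(3) for i in range(4)])
E
```

```text
[[0.504 0.475 0.035]
 [0.496 0.29  0.035]
 [0.323 0.296 0.035]
 [0.334 0.482 0.035]] [0.41428839 0.38593001 0.035     ] [np.float64(0.171), np.float64(0.185), np.float64(0.172), np.float64(0.186)]
```

```bash
python3 plan.py .381 .345 .17 87.5
```

```text
t(cm) [49.24 -3.57 -0.3 ]  n>=7.9 roll 0.177 n>=0.9 now [ 0.4817 -0.1383  0.1658] th 97.6 J6 -2.16 F [-0.4 -0.  -1.7] g 0.321 t 21.325
```

```bash
python3 -m jog '[{"tx":5,"ty":-1.5,"tz":-0.3,"roll":0},{"tx":5.5,"ty":-2.07,"tz":0,"roll":0},{"tx":5.5,"ty":0,"tz":0,"roll":0},{"tx":5.5,"ty":0,"tz":0,"roll":0},{"tx":5.5,"ty":0,"tz":0,"roll":0}]';python3 -m jog '[{"tx":5.5,"ty":0,"tz":0,"roll":0},{"tx":5.5,"ty":0,"tz":0,"roll":0},{"tx":5.5,"ty":0,"tz":0,"roll":0},{"tx":5.74,"ty":0,"tz":0,"roll":0},{"tx":0,"ty":0,"tz":0,"roll":0.177}]'; python3 -m jog '[{"tx":0,"ty":0,"tz":0,"roll":0},{"tx":0,"ty":0,"tz":4,"roll":0},{"tx":0,"ty":0,"tz":4,"roll":0},{"tx":0,"ty":0,"tz":3,"roll":0},{"tx":0,"ty":0,"tz":0,"roll":0}]'; python3 plan.py .381 .345 .01 87.5;python3 -c "
from wl import *
shot('w6')"
```

```text
clock: 21.95
eef_pos: [0.4102, 0.1253, 0.1691]
orientation: [[-0.132, 0.991, -0.003], [0.991, 0.132, -0.0], [0.0, -0.003, -1.0]]
contact_force: [0.4, -0.1, -1.3]
grip_width: 0.316
clock: 22.58
eef_pos: [0.3802, 0.3471, 0.1686]
orientation: [[0.043, 0.999, -0.004], [0.999, -0.043, -0.001], [-0.001, -0.004, -1.0]]
contact_force: [0.1, -0.4, -1.5]
grip_width: 0.314
clock: 23.2
eef_pos: [0.3797, 0.3414, 0.0575]
orientation: [[0.043, 0.999, -0.007], [0.999, -0.043, -0.005], [-0.005, -0.007, -1.0]]
contact_force: [-0.3, -0.1, -0.6]
grip_width: 0.318
t(cm) [0.38 0.15 4.74]  n>=0.8 roll 0.001 n>=0.0 now [0.3797 0.3414 0.0575] th 87.5 J6 -0.96 F [-0.3 -0.1 -0.6] g 0.318 t 23.2
```

View pics/w6.png

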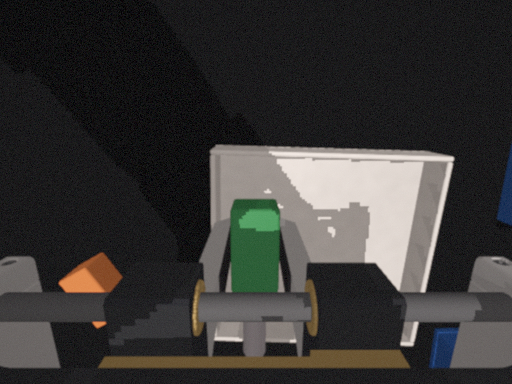

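```bash
python3 - <<'E'
from wl import *
s,st=load('w6.npz')
print(toz(s,[[211,150],[217,180],[217,338],[449,158],[412,344],[440,165]],.035,st).round(3))
E
```

```text
[[0.324 0.312 0.035]
 [0.347 0.315 0.035]
 [0.491 0.304 0.035]
 [0.338 0.487 0.035]
 [0.504 0.477 0.035]
 [0.343 0.481 0.035]]
```

```bash
python3 -m jog '[{"tx":1.5,"ty":0,"tz":0,"roll":0},{"tx":0,"ty":0,"tz":2,"roll":0},{"tx":0,"ty":0,"tz":2,"roll":0},{"tx":0,"ty":0,"tz":0.8,"roll":0},{"tx":0,"ty":0,"tz":0,"roll":0}]';python3 plan.py .381 .36 .01 87.5; python3 -m jog '[{"tx":0,"ty":0,"tz":0,"roll":0},{"tx":0,"ty":0,"tz":0,"roll":0},{"tx":0,"ty":0,"tz":0,"roll":0},{"tx":0,"ty":0,"tz":0,"roll":0},{"tx":0,"ty":0,"tz":0,"roll":0}]' 0.16
```

```text
clock: 23.88
eef_pos: [0.3836, 0.36, 0.0135]
orientation: [[0.043, 0.999, 0.001], [0.999, -0.043, 0.001], [0.001, 0.001, -1.0]]
contact_force: [0.6, 0.2, -1.7]
grip_width: 0.319
t(cm) [-0.01 -0.26  0.35]  n>=0.1 roll 0.000 n>=0.0 now [0.3836 0.36   0.0135] th 87.5 J6 -0.94 F [ 0.6  0.2 -1.7] g 0.319 t 23.875
clock: 24.5
eef_pos: [0.3832, 0.3593, 0.013]
orientation: [[0.044, 0.999, 0.0], [0.999, -0.044, 0.0], [0.0, 0.0, -1.0]]
contact_force: [0.8, -0.4, 0.8]
grip_width: 0.418
```

Released. Next I'll rise and go above pin a.

```bash
python3 -m jog '[{"tx":0,"ty":0,"tz":-3,"roll":0},{"tx":0,"ty":0,"tz":-5,"roll":0},{"tx":0,"ty":0,"tz":-5,"roll":0},{"tx":0,"ty":0,"tz":-4,"roll":0},{"tx":0,"ty":0,"tz":-2,"roll":0}]'; python3 -c "
from wl import *
shot('w7')
s,st=load('w3.npz')
c=np.array([[80,128],[202,102],[145,338],[262,325]])/5+[10,150]
X=toz(s,c,.09,st);print(X.round(4));a=X[2:].mean(0);b=X[:2].mean(0);d=a-b;print((a+b)/2,np.linalg.norm(d),np.degrees(np.arctan2(d[1],d[0])))
";python3 plan.py .57 -.32 .22 100
```

```text
clock: 25.12
eef_pos: [0.3844, 0.36, 0.2061]
orientation: [[0.044, 0.999, 0.004], [0.999, -0.044, 0.003], [0.003, 0.004, -1.0]]
contact_force: [1.0, -0.3, -1.0]
grip_width: 0.419
[[ 0.5611 -0.378   0.09  ]
 [ 0.5552 -0.3484  0.09  ]
 [ 0.613  -0.3743  0.09  ]
 [ 0.61   -0.3453  0.09  ]]
[ 0.58483034 -0.36149966  0.09      ] 0.05344871624153342 3.669217457259953
t(cm) [-67.2   21.43  -1.37]  n>=11.3 roll -0.218 n>=1.2 now [0.3853 0.3608 0.2081] th 87.5 J6 -0.94 F [1.7 0.7 1.8] g 0.419 t 25.175
```

View pics/w7.png

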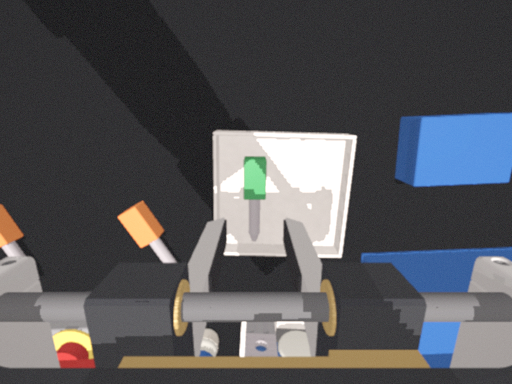

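```bash
python3 plan.py .58 -.3615 .21 97; python3 -m jog '[{"tx":-5.5,"ty":1.5,"tz":0,"roll":0},{"tx":-5.8,"ty":1.9,"tz":0,"roll":0},{"tx":-5.8,"ty":1.9,"tz":0,"roll":0},{"tx":-5.8,"ty":1.9,"tz":0,"roll":0},{"tx":-5.8,"ty":1.9,"tz":0,"roll":0}]' -1;python3 -m jog '[{"tx":-5.8,"ty":1.9,"tz":0,"roll":0},{"tx":-5.8,"ty":1.9,"tz":0,"roll":0},{"tx":-5.8,"ty":1.9,"tz":0,"roll":0},{"tx":-5.8,"ty":1.9,"tz":0,"roll":0},{"tx":-5.8,"ty":1.9,"tz":0,"roll":0}]';python3 -m jog '[{"tx":-5.8,"ty":1.9,"tz":0,"roll":0},{"tx":-5,"ty":1.9,"tz":0,"roll":0},{"tx":-3,"ty":0,"tz":0,"roll":-0.165},{"tx":0,"ty":0,"tz":0,"roll":0},{"tx":0,"ty":0,"tz":0,"roll":0}]'; python3 -c "
from wl import *
shot('w8')";python3 plan.py .58 -.3615 .21 97;  python3 crop.py w8.png 130 80 250 200 3 w8c.png
```

```text
t(cm) [-71.31  22.6   -0.39]  n>=12.0 roll -0.166 n>=0.9 now [0.3853 0.3608 0.2081] th 87.5 J6 -0.94 F [1.7 0.7 1.8] g 0.419 t 25.175
clock: 25.8
eef_pos: [0.4613, 0.0667, 0.2022]
orientation: [[0.044, 0.999, -0.0], [0.999, -0.044, 0.0], [0.0, -0.0, -1.0]]
contact_force: [0.6, 0.4, 0.2]
grip_width: 0.913
clock: 26.42
eef_pos: [0.5436, -0.2271, 0.2019]
orientation: [[0.044, 0.999, -0.001], [0.999, -0.044, 0.001], [0.001, -0.001, -1.0]]
contact_force: [1.0, -0.4, -0.5]
grip_width: 1.0
clock: 27.05
eef_pos: [0.5753, -0.3638, 0.2019]
orientation: [[-0.12, 0.993, -0.001], [0.993, 0.12, 0.002], [0.002, -0.001, -1.0]]
contact_force: [0.5, 0.2, -0.4]
grip_width: 0.999
t(cm) [ 0.14  0.47 -0.77]  n>=0.1 roll -0.001 n>=0.0 now [ 0.5755 -0.3634  0.2023] th 96.9 J6 -2.38 F [ 0.9 -0.4  0.5] g 0.998 t 27.1
```

View pics/w8c.png

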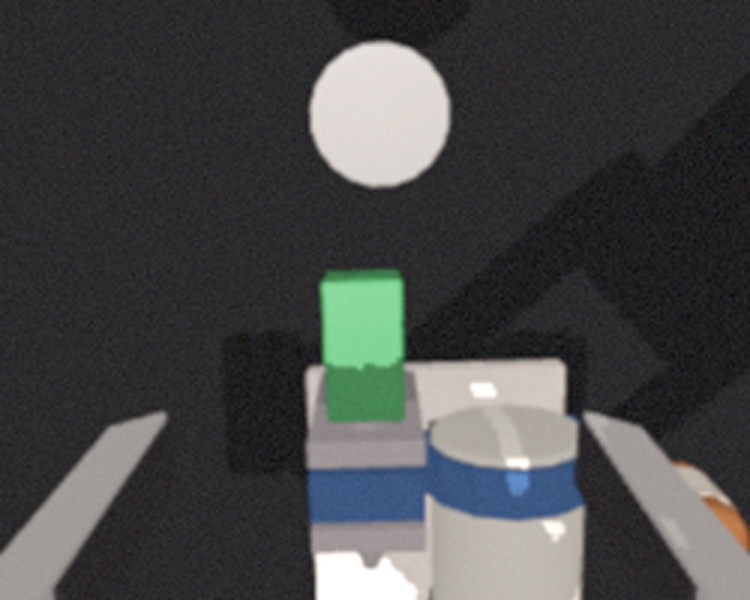

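```bash
python3 - <<'E'
from wl import *
import numpy as np
s=arm.snapshot('top')
print('rim',toz(s,[[240+580/4,65+530/4],[240+580/4,65+485/4]],.085).round(4), 'bottom',toz(s,[[240+549/4,65+548/4]],.003).round(4))
s,st=load('w8.npz')
print('petri',toz(s,np.array([[380,114],[380,187]])/3+[130,80],.015,st).round(4))
c=np.array([[322,280],[404,278],[328,421],[405,420]])/3+[130,80]
X=toz(s,c,.09,st);print(X.round(4));a=X[2:].mean(0);b=X[:2].mean(0);d=a-b;print((a+b)/2,np.linalg.norm(d),np.degrees(np.arctan2(d[1],d[0])))
E
python3 crop.py w8.png 130 0 250 120 3 w8d.png
```

```text
rim [[ 0.4245 -0.3772  0.085 ]
 [ 0.4576 -0.3785  0.085 ]] bottom [[ 0.4235 -0.3777  0.003 ]]
petri [[ 0.5001 -0.3689  0.015 ]
 [ 0.5308 -0.3652  0.015 ]]
[[ 0.5594 -0.3834  0.09  ]
 [ 0.5552 -0.3542  0.09  ]
 [ 0.6131 -0.3756  0.09  ]
 [ 0.6092 -0.3468  0.09  ]]
[ 0.5842399 -0.365035   0.09     ] 0.054356097918556674 8.055626133073066
```

View pics/w8d.png

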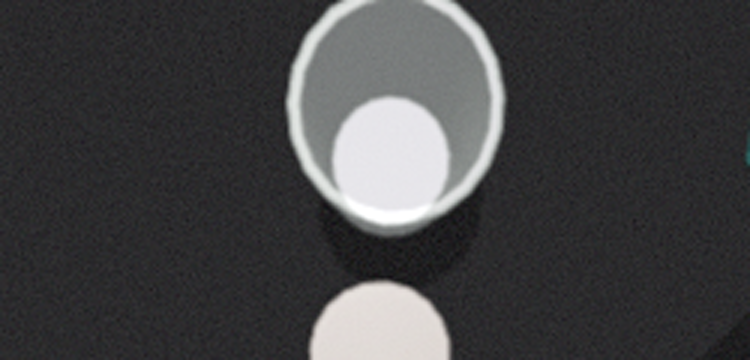

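```bash
python3 plan.py .583 -.365 .058 97.8; python3 -m jog '[{"tx":-0.06,"ty":0.77,"tz":3,"roll":0},{"tx":0,"ty":0,"tz":4,"roll":-0.014},{"tx":0,"ty":0,"tz":4,"roll":0},{"tx":0,"ty":0,"tz":2.5,"roll":0},{"tx":0,"ty":0,"tz":0,"roll":0}]';python3 plan.py .583 -.365 .058 97.8;
```

```text
t(cm) [-0.27  0.71 14.47]  n>=2.3 roll -0.015 n>=0.1 now [ 0.5757 -0.3633  0.2027] th 97.0 J6 -2.38 F [ 0.  -0.   0.3] g 1.0 t 27.15
clock: 27.78
eef_pos: [0.5817, -0.3616, 0.0652]
orientation: [[-0.136, 0.991, -0.005], [0.991, 0.136, 0.004], [0.005, -0.004, -1.0]]
contact_force: [-0.7, 0.1, 0.0]
grip_width: 1.0
t(cm) [-0.35  0.08  0.71]  n>=0.1 roll 0.000 n>=0.0 now [ 0.5817 -0.3616  0.0652] th 97.8 J6 -2.39 F [-0.7  0.1  0. ] g 1.0 t 27.775
```

```bash
python3 -m jog '[{"tx":-0.2,"ty":0,"tz":0.9,"roll":0},{"tx":0,"ty":0,"tz":0,"roll":0},{"tx":0,"ty":0,"tz":0,"roll":0},{"tx":0,"ty":0,"tz":0,"roll":0},{"tx":0,"ty":0,"tz":0,"roll":0}]';python3 plan.py .583 -.365 .058 97.8; python3 -m jog '[{"tx":0,"ty":0,"tz":0,"roll":0},{"tx":0,"ty":0,"tz":0,"roll":0},{"tx":0,"ty":0,"tz":0,"roll":0},{"tx":0,"ty":0,"tz":0,"roll":0},{"tx":0,"ty":0,"tz":0,"roll":0}]' 1;  python3 -m jog '[{"tx":0,"ty":0,"tz":0,"roll":0},{"tx":0,"ty":0,"tz":0,"roll":0},{"tx":0,"ty":0,"tz":0,"roll":0},{"tx":0,"ty":0,"tz":0,"roll":0},{"tx":0,"ty":0,"tz":0,"roll":0}]';  python3 -c "
from h import *
x=arm.sense();print(x['eef_pos'],x['contact_force'],x['ft_torque'],x['orientation'][0])"
```

```text
clock: 28.4
eef_pos: [0.5838, -0.3667, 0.0594]
orientation: [[-0.135, 0.991, 0.0], [0.991, 0.135, -0.0], [-0.0, 0.0, -1.0]]
contact_force: [0.3, 0.0, 0.7]
grip_width: 0.997
t(cm) [ 0.18 -0.06  0.14]  n>=0.0 roll -0.001 n>=0.0 now [ 0.5838 -0.3667  0.0594] th 97.7 J6 -2.39 F [0.3 0.  0.7] g 0.997 t 28.4
clock: 29.02
eef_pos: [0.5836, -0.3665, 0.0589]
orientation: [[-0.135, 0.991, -0.0], [0.991, 0.135, 0.0], [0.0, -0.0, -1.0]]
contact_force: [0.8, -0.1, -0.6]
grip_width: 0.505
clock: 29.65
eef_pos: [0.5836, -0.3666, 0.059]
orientation: [[-0.135, 0.991, -0.0], [0.991, 0.135, -0.0], [-0.0, -0.0, -1.0]]
contact_force: [-0.5, -1.0, 0.4]
grip_width: 0.317
[ 0.58362533 -0.36659955  0.0589516 ] [-0.49953525 -1.03957647  0.38019678] [-0.04584933  0.01952694 -0.02292651] [-1.34768966e-01  9.90877048e-01 -2.95119163e-05]
```

```bash
python3 -m jog '[{"tx":0,"ty":-1,"tz":0,"roll":0},{"tx":0,"ty":-1.5,"tz":0,"roll":0},{"tx":0,"ty":-2,"tz":0,"roll":0},{"tx":0,"ty":-2,"tz":0,"roll":0},{"tx":0,"ty":-1,"tz":0,"roll":0}]';python3 -m jog '[{"tx":0,"ty":0,"tz":0,"roll":0},{"tx":0,"ty":0,"tz":-4,"roll":0},{"tx":0,"ty":0,"tz":-4,"roll":0},{"tx":0,"ty":0,"tz":-4,"roll":0},{"tx":0,"ty":0,"tz":0,"roll":0}]'; python3 plan.py .381 .432 .18 87.5
```

```text
clock: 30.28
eef_pos: [0.5073, -0.3766, 0.0587]
orientation: [[-0.134, 0.991, -0.001], [0.991, 0.134, 0.001], [0.001, -0.001, -1.0]]
contact_force: [0.2, 0.2, -2.2]
grip_width: 0.318
clock: 30.9
eef_pos: [0.5123, -0.3787, 0.184]
orientation: [[-0.135, 0.991, 0.007], [0.991, 0.135, -0.007], [-0.008, 0.006, -1.0]]
contact_force: [-0.7, 0.2, -0.7]
grip_width: 0.319
t(cm) [82.1  -2.03 -0.26]  n>=13.1 roll 0.179 n>=1.0 now [ 0.5123 -0.3787  0.184 ] th 97.8 J6 -2.48 F [-0.7  0.2 -0.7] g 0.319 t 30.9
```

```bash
python3 -m jog '[{"tx":4.5,"ty":-1,"tz":0,"roll":0},{"tx":5.8,"ty":-0.7,"tz":0,"roll":0},{"tx":5.8,"ty":0,"tz":0,"roll":0},{"tx":5.8,"ty":0,"tz":0,"roll":0},{"tx":5.8,"ty":0,"tz":0,"roll":0}]';python3 -m jog '[{"tx":5.8,"ty":0,"tz":0,"roll":0},{"tx":5.8,"ty":0,"tz":0,"roll":0},{"tx":5.8,"ty":0,"tz":0,"roll":0},{"tx":5.8,"ty":0,"tz":0,"roll":0},{"tx":5.8,"ty":0,"tz":0,"roll":0}]';python3 -m jog '[{"tx":5.8,"ty":0,"tz":0,"roll":0},{"tx":5.8,"ty":0,"tz":0,"roll":0},{"tx":5.8,"ty":0,"tz":0,"roll":0},{"tx":5,"ty":0,"tz":0,"roll":0.179},{"tx":0,"ty":0,"tz":0,"roll":0}]'; python3 plan.py .381 .432 .012 87.5; python3 -c "
from wl import *
shot('w9')"
```

```text
clock: 31.52
eef_pos: [0.4539, -0.1021, 0.1772]
orientation: [[-0.135, 0.991, -0.002], [0.991, 0.135, 0.001], [0.002, -0.002, -1.0]]
contact_force: [-0.1, 0.9, -1.0]
grip_width: 0.319
clock: 32.15
eef_pos: [0.4147, 0.1848, 0.1775]
orientation: [[-0.135, 0.991, -0.002], [0.991, 0.135, -0.0], [-0.0, -0.002, -1.0]]
contact_force: [0.7, 0.2, -0.8]
grip_width: 0.316
clock: 32.78
eef_pos: [0.3839, 0.4074, 0.1768]
orientation: [[0.039, 0.999, -0.003], [0.999, -0.039, -0.001], [-0.001, -0.003, -1.0]]
contact_force: [-1.6, -0.6, -1.8]
grip_width: 0.319
t(cm) [ 2.46 -0.35 16.48]  n>=2.7 roll 0.005 n>=0.0 now [0.3839 0.4074 0.1768] th 87.8 J6 -0.87 F [-1.6 -0.6 -1.8] g 0.319 t 32.775
```

View pics/w9.png

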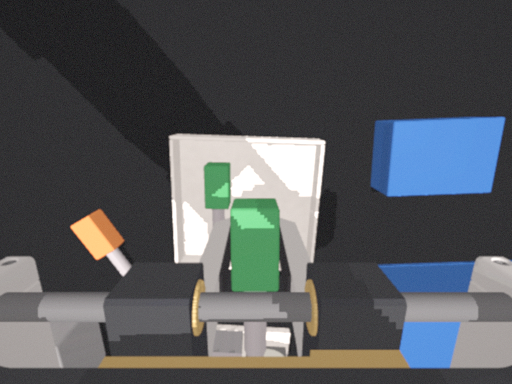

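```bash
python3 - <<'E'
from wl import *
s,st=load('w9.npz')
print('wall R',toz(s,[[320,145],[314,225]],.035,st).round(3),'L',toz(s,[[178,145],[180,225]],.035,st).round(3),'pin1',toz(s,[[206,185],[231,185],[206,208],[218,164]],.034,st).round(3))
E
```

```text
wall R [[0.341 0.485 0.035]
 [0.44  0.48  0.035]] L [[0.335 0.321 0.035]
 [0.434 0.312 0.035]] pin1 [[0.384 0.349 0.034]
 [0.385 0.379 0.034]
 [0.413 0.347 0.034]
 [0.359 0.366 0.034]]
```

```bash
python3 -m jog '[{"tx":2.0,"ty":-0.2,"tz":2,"roll":0},{"tx":0,"ty":0,"tz":4,"roll":0},{"tx":0,"ty":0,"tz":4,"roll":0},{"tx":0,"ty":0,"tz":2,"roll":0},{"tx":0,"ty":0,"tz":0,"roll":0}]'; python3 plan.py .381 .43 .012 87.5
```

```text
clock: 33.45
eef_pos: [0.3831, 0.4218, 0.056]
orientation: [[0.045, 0.999, -0.005], [0.999, -0.045, -0.005], [-0.005, -0.005, -1.0]]
contact_force: [-0.3, -0.1, -1.3]
grip_width: 0.317
t(cm) [ 0.83 -0.22  4.4 ]  n>=0.7 roll -0.001 n>=0.0 now [0.3831 0.4218 0.056 ] th 87.4 J6 -0.84 F [-0.3 -0.1 -1.3] g 0.317 t 33.45
```

```bash
python3 -m jog '[{"tx":0.4,"ty":-0.2,"tz":1.5,"roll":0},{"tx":0,"ty":0,"tz":2,"roll":0},{"tx":0,"ty":0,"tz":1,"roll":0},{"tx":0,"ty":0,"tz":0,"roll":0},{"tx":0,"ty":0,"tz":0,"roll":0}]'; python3 plan.py .381 .43 .012 87.5;python3 -m jog '[{"tx":0,"ty":0,"tz":0,"roll":0},{"tx":0,"ty":0,"tz":0,"roll":0},{"tx":0,"ty":0,"tz":0,"roll":0},{"tx":0,"ty":0,"tz":0,"roll":0},{"tx":0,"ty":0,"tz":0,"roll":0}]' 0.16;python3 -m jog '[{"tx":0,"ty":0,"tz":-3,"roll":0},{"tx":0,"ty":0,"tz":-5,"roll":0},{"tx":0,"ty":0,"tz":-5,"roll":0},{"tx":0,"ty":0,"tz":-4,"roll":0},{"tx":0,"ty":0,"tz":-2,"roll":0}]'; python3 -c "
from wl import *
shot('w10');snap('top','top10.png')"
```

```text
clock: 34.08
eef_pos: [0.3836, 0.4296, 0.0147]
orientation: [[0.044, 0.999, 0.001], [0.999, -0.044, 0.001], [0.001, 0.001, -1.0]]
contact_force: [0.6, -0.2, -1.0]
grip_width: 0.314
t(cm) [ 0.03 -0.26  0.27]  n>=0.1 roll -0.000 n>=0.0 now [0.3836 0.4296 0.0147] th 87.5 J6 -0.84 F [ 0.6 -0.2 -1. ] g 0.314 t 34.075
clock: 34.7
eef_pos: [0.3829, 0.429, 0.014]
orientation: [[0.044, 0.999, 0.0], [0.999, -0.044, 0.0], [0.0, 0.0, -1.0]]
contact_force: [0.1, 0.2, -0.2]
grip_width: 0.418
clock: 35.33
eef_pos: [0.384, 0.43, 0.2073]
orientation: [[0.044, 0.999, 0.004], [0.999, -0.044, 0.003], [0.003, 0.004, -1.0]]
contact_force: [0.4, 0.3, -1.2]
grip_width: 0.42
```

View pics/w10.png

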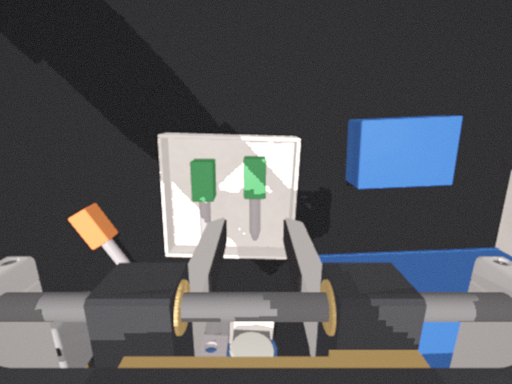

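View pics/top10.png

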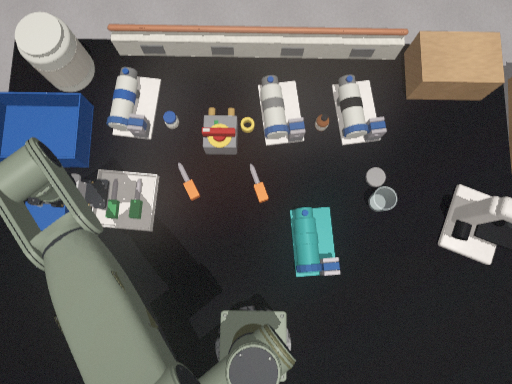

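```bash
python3 plan.py .455 .197 .15 116; python3 -m jog '[{"tx":-5.5,"ty":1.8,"tz":0,"roll":0},{"tx":-5.8,"ty":2,"tz":0,"roll":0},{"tx":-5.8,"ty":2,"tz":0,"roll":0},{"tx":-5.5,"ty":2,"tz":0,"roll":-0.17},{"tx":0,"ty":0,"tz":1,"roll":-0.17}]' -0.2;python3 -m jog '[{"tx":0,"ty":0,"tz":2,"roll":-0.16},{"tx":0,"ty":0,"tz":2,"roll":0},{"tx":0,"ty":0,"tz":0,"roll":0},{"tx":0,"ty":0,"tz":0,"roll":0},{"tx":0,"ty":0,"tz":0,"roll":0}]';python3 -c "
from wl import *
shot('w11')";python3 plan.py .455 .197 .15 116
```

```text
t(cm) [-23.03   8.03   5.67]  n>=4.0 roll -0.498 n>=2.7 now [0.3845 0.4304 0.2074] th 87.5 J6 -0.84 F [ 0.5 -0.   0. ] g 0.422 t 35.425
clock: 36.05
eef_pos: [0.4512, 0.1991, 0.1931]
orientation: [[-0.283, 0.959, -0.0], [0.959, 0.283, -0.001], [-0.001, -0.0, -1.0]]
contact_force: [-1.3, 0.8, -0.4]
grip_width: 0.598
clock: 36.67
eef_pos: [0.4509, 0.2029, 0.1547]
orientation: [[-0.433, 0.901, 0.002], [0.901, 0.433, 0.0], [-0.0, 0.002, -1.0]]
contact_force: [-0.9, 0.6, -0.4]
grip_width: 0.6
t(cm) [-0.71  0.12  0.48]  n>=0.1 roll -0.006 n>=0.0 now [0.4509 0.2029 0.1548] th 115.7 J6 -1.77 F [-1.  -0.6  1. ] g 0.6 t 36.725
```

View pics/w11.png

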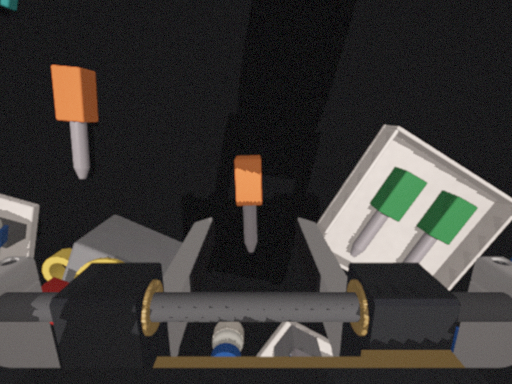

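```bash
python3 crop.py w11.png 200 130 110 140 5 w11c.png
```

```text
(no output)
```

View pics/w11c.png

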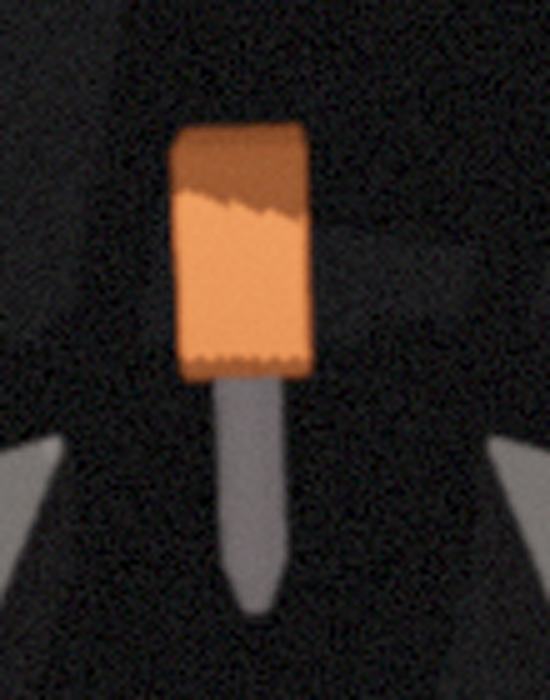

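```bash
python3 - <<'E'
from wl import *
s,st=load('w11.npz')
c=np.array([[172,140],[306,140],[182,378],[313,373]])/5+[200,130]
X=toz(s,c,.03,st);a=X[2:].mean(0);b=X[:2].mean(0);d=a-b;print((a+b)/2,a,np.linalg.norm(d),np.degrees(np.arctan2(d[1],d[0])))
n=toz(s,np.array([[257,612]])/5+[200,130],.015,st)[0];d=n-b;print(n,np.degrees(np.arctan2(d[1],d[0])),np.hypot(*d[:2]))
E
```

```text
[0.44917903 0.19555507 0.03      ] [0.47363186 0.20819068 0.03      ] 0.05504905371034148 27.326948152252015
[0.53489405 0.23966323 0.015     ] 27.25148286213457 0.12392259677825618
```

```bash
python3 plan.py .449 .1955 .005 117.3; python3 -m jog '[{"tx":-0.7,"ty":0.0,"tz":3,"roll":-0.027},{"tx":0,"ty":0,"tz":4,"roll":0},{"tx":0,"ty":0,"tz":4,"roll":0},{"tx":0,"ty":0,"tz":1.5,"roll":0},{"tx":0,"ty":0,"tz":0,"roll":0}]';python3 plan.py .449 .1955 .005 117.3
```

```text
t(cm) [-0.58 -0.51 14.98]  n>=2.4 roll -0.029 n>=0.2 now [0.4509 0.2029 0.1548] th 115.7 J6 -1.77 F [-1.  -0.6  1. ] g 0.6 t 36.725
clock: 37.35
eef_pos: [0.453, 0.1963, 0.0287]
orientation: [[-0.457, 0.889, -0.001], [0.889, 0.457, -0.0], [0.0, -0.001, -1.0]]
contact_force: [-0.2, 0.4, -0.1]
grip_width: 0.598
t(cm) [ 0.11 -0.39  2.37]  n>=0.4 roll -0.002 n>=0.0 now [0.453  0.1963 0.0287] th 117.2 J6 -1.81 F [-0.2  0.4 -0.1] g 0.598 t 37.35
```

```bash
python3 -m jog '[{"tx":0.1,"ty":-0.4,"tz":1.0,"roll":0},{"tx":0,"ty":0,"tz":1.3,"roll":0},{"tx":0,"ty":0,"tz":0,"roll":0},{"tx":0,"ty":0,"tz":0,"roll":0},{"tx":0,"ty":0,"tz":0,"roll":0}]';python3 plan.py .449 .1955 .005 117.3; python3 -m jog '[{"tx":0,"ty":0,"tz":0,"roll":0},{"tx":0,"ty":0,"tz":0,"roll":0},{"tx":0,"ty":0,"tz":0,"roll":0},{"tx":0,"ty":0,"tz":0,"roll":0},{"tx":0,"ty":0,"tz":0,"roll":0}]' 1;python3 -m jog '[{"tx":0,"ty":0,"tz":0,"roll":0},{"tx":0,"ty":0,"tz":0,"roll":0},{"tx":0,"ty":0,"tz":0,"roll":0},{"tx":0,"ty":0,"tz":0,"roll":0},{"tx":0,"ty":0,"tz":0,"roll":0}]' 1
```

```text
clock: 37.98
eef_pos: [0.4497, 0.1955, 0.0063]
orientation: [[-0.457, 0.889, 0.001], [0.889, 0.457, 0.0], [-0.0, 0.001, -1.0]]
contact_force: [-0.3, 0.3, 0.7]
grip_width: 0.599
t(cm) [ 0.03 -0.06  0.13]  n>=0.0 roll -0.002 n>=0.0 now [0.4497 0.1955 0.0063] th 117.2 J6 -1.81 F [-0.3  0.3  0.7] g 0.599 t 37.975
clock: 38.6
eef_pos: [0.4494, 0.1953, 0.006]
orientation: [[-0.457, 0.889, 0.0], [0.889, 0.457, -0.0], [-0.0, 0.0, -1.0]]
contact_force: [-0.6, -0.0, 1.2]
grip_width: 0.32
clock: 39.22
eef_pos: [0.4493, 0.1953, 0.006]
orientation: [[-0.457, 0.889, 0.0], [0.889, 0.457, -0.0], [-0.0, 0.0, -1.0]]
contact_force: [0.5, -1.1, 1.6]
grip_width: 0.318
```

```bash
python3 -m jog '[{"tx":0,"ty":0,"tz":-2,"roll":0},{"tx":0,"ty":0,"tz":-5,"roll":0},{"tx":0,"ty":0,"tz":-5,"roll":0},{"tx":0,"ty":0,"tz":-4,"roll":0.171},{"tx":0,"ty":0,"tz":0,"roll":0.171}]'; python3 plan.py .495 -.137 .166 97.6
```

```text
clock: 39.85
eef_pos: [0.4518, 0.1964, 0.1697]
orientation: [[-0.127, 0.992, 0.008], [0.992, 0.127, 0.003], [0.002, 0.008, -1.0]]
contact_force: [-1.3, 0.5, -2.2]
grip_width: 0.316
t(cm) [-33.62   0.05   0.32]  n>=5.4 roll -0.005 n>=0.0 now [0.4518 0.1964 0.1697] th 97.3 J6 -1.46 F [-1.3  0.5 -2.2] g 0.316 t 39.85
```

```bash
python3 -m jog '[{"tx":-5,"ty":0,"tz":0,"roll":-0.005},{"tx":-5.8,"ty":0,"tz":0,"roll":0},{"tx":-5.8,"ty":0,"tz":0,"roll":0},{"tx":-5.8,"ty":0,"tz":0,"roll":0},{"tx":-5.8,"ty":0,"tz":0,"roll":0}]'; python3 -m jog '[{"tx":-5.2,"ty":0,"tz":0,"roll":0},{"tx":0,"ty":0,"tz":3,"roll":0},{"tx":0,"ty":0,"tz":4,"roll":0},{"tx":0,"ty":0,"tz":3,"roll":0},{"tx":0,"ty":0,"tz":0,"roll":0}]';python3 -m jog '[{"tx":0,"ty":0,"tz":0,"roll":0},{"tx":0,"ty":0,"tz":0,"roll":0},{"tx":0,"ty":0,"tz":0,"roll":0},{"tx":0,"ty":0,"tz":0,"roll":0},{"tx":0,"ty":0,"tz":0,"roll":0}]'; python3 plan.py .498 -.137 .066 97.6; python3 -c "
from wl import *
shot('w12')"
```

```text
clock: 40.48
eef_pos: [0.4873, -0.0852, 0.1652]
orientation: [[-0.137, 0.991, -0.001], [0.991, 0.137, 0.001], [0.001, -0.0, -1.0]]
contact_force: [1.1, -0.0, -2.2]
grip_width: 0.319
clock: 41.1
eef_pos: [0.4916, -0.1338, 0.0626]
orientation: [[-0.137, 0.991, -0.007], [0.991, 0.137, 0.004], [0.005, -0.007, -1.0]]
contact_force: [-0.4, 0.1, -1.9]
grip_width: 0.313
clock: 41.72
eef_pos: [0.495, -0.1355, 0.0662]
orientation: [[-0.137, 0.991, 0.0], [0.991, 0.137, -0.0], [-0.0, 0.0, -1.0]]
contact_force: [0.9, -0.2, -2.4]
grip_width: 0.32
t(cm) [-0.19  0.27  0.02]  n>=0.1 roll 0.005 n>=0.0 now [ 0.495  -0.1355  0.0662] th 97.9 J6 -2.14 F [ 0.9 -0.2 -2.4] g 0.32 t 41.725
```

View pics/w12.png

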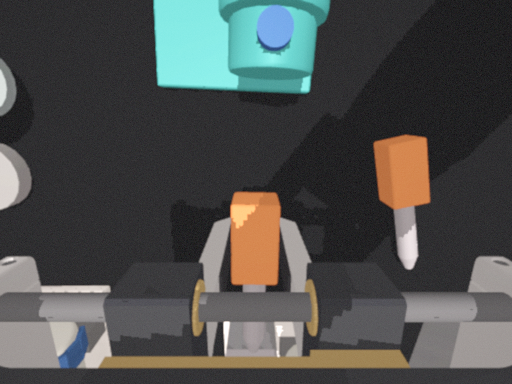

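```bash
python3 -m jog '[{"tx":-0.19,"ty":0,"tz":0,"roll":0.005},{"tx":0,"ty":0,"tz":0,"roll":0},{"tx":0,"ty":0.5,"tz":0,"roll":0},{"tx":0,"ty":1,"tz":0,"roll":0},{"tx":0,"ty":1,"tz":0,"roll":0}]';python3 plan.py .5774 -.1264 .066 97.6;
```

```text
clock: 42.4
eef_pos: [0.5209, -0.134, 0.0661]
orientation: [[-0.132, 0.991, 0.001], [0.991, 0.132, -0.0], [-0.0, 0.001, -1.0]]
contact_force: [-0.7, -0.6, -1.3]
grip_width: 0.318
t(cm) [0.01 5.7  0.01]  n>=0.9 roll 0.000 n>=0.0 now [ 0.5209 -0.134   0.0661] th 97.6 J6 -2.12 F [-0.7 -0.6 -1.3] g 0.318 t 42.4
```

Nose is at the mouth and lined up. Going in.

```bash
python3 -m jog '[{"tx":0,"ty":0.6,"tz":0,"roll":0},{"tx":0,"ty":0.7,"tz":0,"roll":0},{"tx":0,"ty":0.7,"tz":0,"roll":0},{"tx":0,"ty":0.7,"tz":0,"roll":0},{"tx":0,"ty":0.3,"tz":0,"roll":0}]';python3 plan.py .5774 -.1264 .066 97.6;
```

```text
clock: 43.02
eef_pos: [0.5502, -0.1301, 0.066]
orientation: [[-0.132, 0.991, 0.0], [0.991, 0.132, -0.0], [-0.0, 0.0, -1.0]]
contact_force: [-0.4, 0.3, -1.7]
grip_width: 0.319
t(cm) [0.   2.75 0.  ]  n>=0.4 roll 0.000 n>=0.0 now [ 0.5502 -0.1301  0.066 ] th 97.6 J6 -2.09 F [-0.4  0.3 -1.7] g 0.319 t 43.025
```

```bash
python3 -m jog '[{"tx":0,"ty":0.7,"tz":0,"roll":0},{"tx":0,"ty":0.7,"tz":0,"roll":0},{"tx":0,"ty":0.6,"tz":0,"roll":0},{"tx":0,"ty":0.4,"tz":0,"roll":0},{"tx":0,"ty":0,"tz":0,"roll":0}]';python3 plan.py .5774 -.1264 .066 97.6;
```

```text
clock: 43.65
eef_pos: [0.5737, -0.1269, 0.0659]
orientation: [[-0.133, 0.991, -0.0], [0.991, 0.133, -0.0], [-0.0, -0.0, -1.0]]
contact_force: [-0.3, 1.3, -1.2]
grip_width: 0.316
t(cm) [-0.    0.37 -0.01]  n>=0.1 roll 0.000 n>=0.0 now [ 0.5737 -0.1269  0.0659] th 97.6 J6 -2.07 F [-0.3  1.3 -1.2] g 0.316 t 43.65
```

```bash
python3 -m jog '[{"tx":0,"ty":0.15,"tz":0,"roll":0},{"tx":0,"ty":0.15,"tz":0,"roll":0},{"tx":0,"ty":0.15,"tz":0,"roll":0},{"tx":0,"ty":0,"tz":0,"roll":0},{"tx":0,"ty":0,"tz":0,"roll":0}]';python3 plan.py .5774 -.1264 .066 97.6;
```

```text
clock: 44.28
eef_pos: [0.5778, -0.1263, 0.0659]
orientation: [[-0.132, 0.991, -0.0], [0.991, 0.132, 0.0], [0.0, -0.0, -1.0]]
contact_force: [-0.2, 1.3, -1.7]
grip_width: 0.317
t(cm) [-0.   -0.04 -0.01]  n>=0.0 roll 0.000 n>=0.0 now [ 0.5778 -0.1263  0.0659] th 97.6 J6 -2.06 F [-0.2  1.3 -1.7] g 0.317 t 44.275
```

Not in contact yet, so I'll press until the force rises.

```bash
python3 -m jog '[{"tx":0,"ty":0.1,"tz":0,"roll":0},{"tx":0,"ty":0.05,"tz":0,"roll":0},{"tx":0,"ty":0.05,"tz":0,"roll":0},{"tx":0,"ty":0,"tz":0,"roll":0},{"tx":0,"ty":0,"tz":0,"roll":0}]';python3 -m jog '[{"tx":0,"ty":0.1,"tz":0,"roll":0},{"tx":0,"ty":0.05,"tz":0,"roll":0},{"tx":0,"ty":0.05,"tz":0,"roll":0},{"tx":0,"ty":0,"tz":0,"roll":0},{"tx":0,"ty":0,"tz":0,"roll":0}]'
```

```text
clock: 44.9
eef_pos: [0.5799, -0.1261, 0.0659]
orientation: [[-0.132, 0.991, -0.0], [0.991, 0.132, -0.0], [-0.0, -0.0, -1.0]]
contact_force: [0.1, -0.1, -2.0]
grip_width: 0.318
clock: 45.52
eef_pos: [0.5818, -0.1258, 0.0659]
orientation: [[-0.132, 0.991, -0.0], [0.991, 0.132, 0.0], [0.0, -0.0, -1.0]]
contact_force: [0.5, -0.7, -1.2]
grip_width: 0.317
```

```bash
python3 -c "
from wl import *
shot('w13');snap('scene','sc13.png');snap('top','top13.png')"; python3 crop.py sc13.png 180 190 160 150 5 sc13c.png
```

```text
(no output)
```

View pics/sc13c.png

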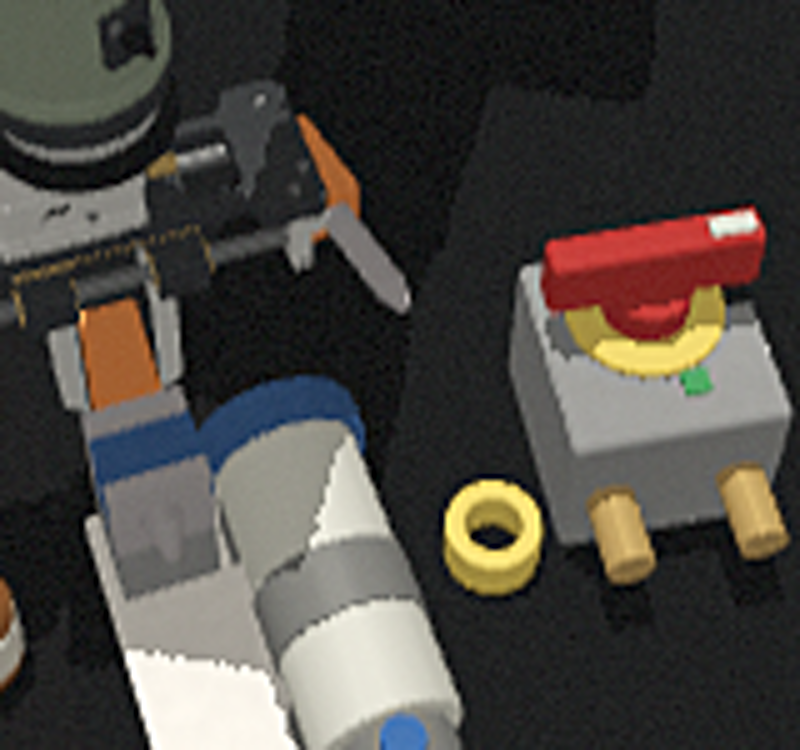

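View pics/w13.png

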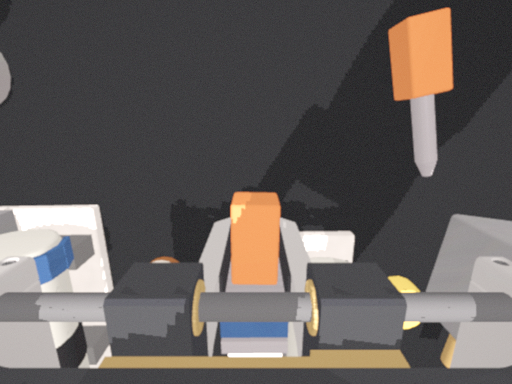

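```bash
python3 -m jog '[{"tx":0,"ty":0.1,"tz":0,"roll":0},{"tx":0,"ty":0.05,"tz":0,"roll":0},{"tx":0,"ty":0.05,"tz":0,"roll":0},{"tx":0,"ty":0,"tz":0,"roll":0},{"tx":0,"ty":0,"tz":0,"roll":0}]';python3 -m jog '[{"tx":0,"ty":0.1,"tz":0,"roll":0},{"tx":0,"ty":0.05,"tz":0,"roll":0},{"tx":0,"ty":0.05,"tz":0,"roll":0},{"tx":0,"ty":0,"tz":0,"roll":0},{"tx":0,"ty":0,"tz":0,"roll":0}]'
```

```text
clock: 46.3
eef_pos: [0.5825, -0.1257, 0.0656]
orientation: [[-0.132, 0.991, -0.003], [0.991, 0.132, 0.0], [0.0, -0.003, -1.0]]
contact_force: [-5.4, -0.9, 1.7]
grip_width: 0.318
clock: 46.92
eef_pos: [0.5825, -0.1255, 0.0651]
orientation: [[-0.133, 0.991, -0.007], [0.991, 0.133, 0.0], [0.001, -0.007, -1.0]]
contact_force: [-8.3, -3.2, 3.1]
grip_width: 0.318
```

```bash
python3 -m jog '[{"tx":0,"ty":0.15,"tz":0,"roll":0},{"tx":0,"ty":0.15,"tz":0,"roll":0},{"tx":0,"ty":0.1,"tz":0,"roll":0},{"tx":0,"ty":0,"tz":0,"roll":0},{"tx":0,"ty":0,"tz":0,"roll":0}]'
```

```text
clock: 47.55
eef_pos: [0.5833, -0.1257, 0.0647]
orientation: [[-0.133, 0.991, -0.014], [0.991, 0.133, -0.001], [0.001, -0.014, -1.0]]
contact_force: [-16.9, -4.9, 5.4]
grip_width: 0.318
```

```bash
python3 -m jog '[{"tx":0,"ty":-0.3,"tz":0,"roll":0},{"tx":0,"ty":-0.3,"tz":0,"roll":0},{"tx":0,"ty":0,"tz":0,"roll":0},{"tx":0,"ty":0,"tz":0,"roll":0},{"tx":0,"ty":0,"tz":0,"roll":0}]';python3 -m jog '[{"tx":0,"ty":0,"tz":0,"roll":0},{"tx":0,"ty":0,"tz":0,"roll":0},{"tx":0,"ty":0,"tz":0,"roll":0},{"tx":0,"ty":0,"tz":0,"roll":0},{"tx":0,"ty":0,"tz":0,"roll":0}]' -0.3; python3 -m jog '[{"tx":0,"ty":0,"tz":-2,"roll":0},{"tx":0,"ty":0,"tz":-4,"roll":0},{"tx":0,"ty":0,"tz":-4,"roll":0},{"tx":0,"ty":-2,"tz":-2,"roll":0},{"tx":0,"ty":0,"tz":0,"roll":0}]';python3 -c "
from wl import *
shot('w14');snap('scene','sc14.png')";python3 crop.py w14.png 140 80 220 180 3 w14c.png;python3 crop.py sc14.png 180 220 110 110 5 sc14c.png
```

```text
clock: 48.18
eef_pos: [0.5833, -0.1255, 0.0656]
orientation: [[-0.133, 0.991, -0.002], [0.991, 0.133, 0.0], [0.0, -0.001, -1.0]]
contact_force: [-4.6, -1.2, -2.8]
grip_width: 0.316
clock: 48.8
eef_pos: [0.584, -0.1255, 0.0661]
orientation: [[-0.132, 0.991, 0.0], [0.991, 0.132, -0.0], [-0.0, 0.0, -1.0]]
contact_force: [0.7, 0.2, 1.1]
grip_width: 0.651
clock: 49.42
eef_pos: [0.5654, -0.1289, 0.1898]
orientation: [[-0.132, 0.991, 0.006], [0.991, 0.132, -0.002], [-0.003, 0.006, -1.0]]
contact_force: [-0.6, -0.8, -0.0]
grip_width: 0.646
```

View pics/w14c.png

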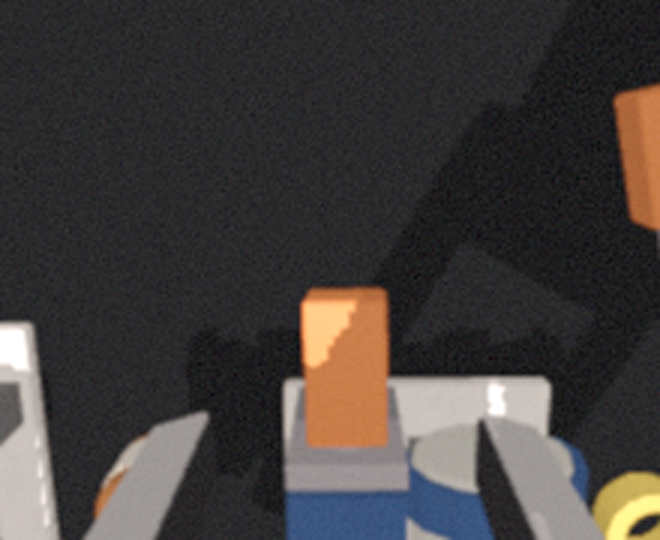

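View pics/sc14c.png

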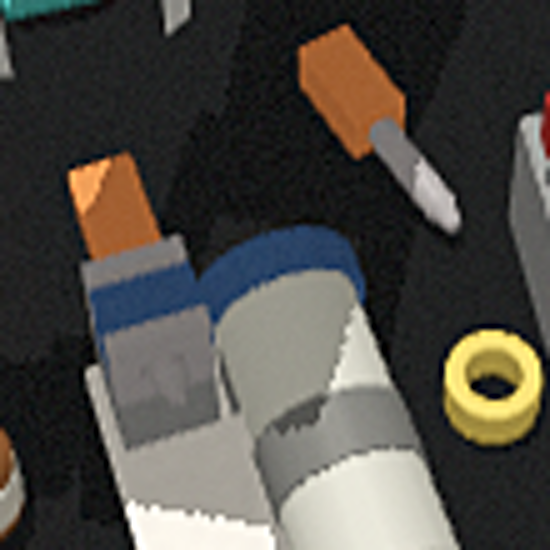

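```bash
python3 crop.py w14.png 225 165 70 90 8 w14d.png; python3 crop.py w3.png 205 150 70 90 8 w3e.png
```

```text
(no output)
```

View pics/w14d.png

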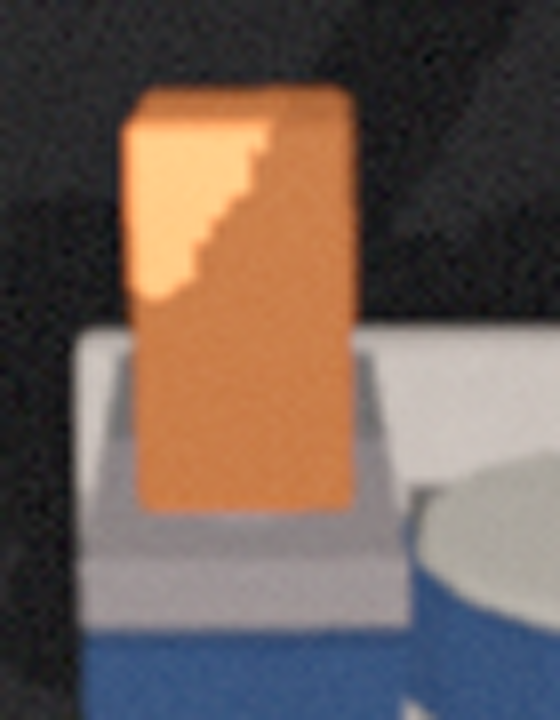

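View pics/w3e.png

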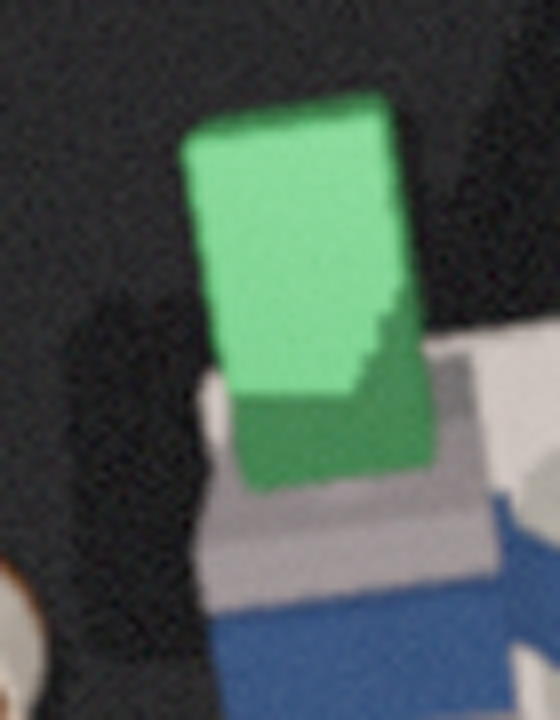

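```bash
python3 - <<'E'
from wl import *
for f,off,head,fork in [('w14',[225,165],[[145,512],[350,512]],[[80,557],[410,557]]),('w3',[205,150],[[250,490],[432,465]],[[193,550],[498,515]])]:
    s,st=load(f+'.npz')
    h=toz(s,np.array(head)/8+off,.09,st).mean(0); k=toz(s,np.array(fork)/8+off,.097,st).mean(0)
    print(f,h.round(4),k.round(4),((k-h)[:2]@[.991,.132]).round(4))
E
```

```text
w14 [ 0.6071 -0.1214  0.09  ] [ 0.6106 -0.1213  0.097 ] 0.0035
w3 [ 0.6055 -0.1216  0.09  ] [ 0.6117 -0.1209  0.097 ] 0.0062
```

```bash
python3 - <<'E'
from wl import *
for f,off,head in [('w14',[225,165],[[125,125],[355,122]]),('w3',[205,150],[[183,148],[388,112]])]:
    s,st=load(f+'.npz')
    for z in (.09,.087):
        h=toz(s,np.array(head)/8+off,z,st).mean(0); print(f,h.round(4),(h+.055*np.array([.991,.132,0])).round(4))
E
```

```text
w14 [ 0.553  -0.1296  0.09  ] [ 0.6075 -0.1224  0.09  ]
w14 [ 0.5537 -0.1296  0.087 ] [ 0.6082 -0.1223  0.087 ]
w3 [ 0.5527 -0.1287  0.09  ] [ 0.6072 -0.1215  0.09  ]
w3 [ 0.5532 -0.1289  0.087 ] [ 0.6077 -0.1216  0.087 ]
```

```bash
python3 plan.py .515 -.1348 .07 97.6; python3 -m jog '[{"tx":0,"ty":-2.5,"tz":0,"roll":0},{"tx":0,"ty":-2.4,"tz":0,"roll":0},{"tx":0,"ty":0,"tz":4,"roll":0},{"tx":0,"ty":0,"tz":4,"roll":0},{"tx":0,"ty":0,"tz":3.5,"roll":0}]' 1;python3 -m jog '[{"tx":0,"ty":0,"tz":0,"roll":0},{"tx":0,"ty":0,"tz":0,"roll":0},{"tx":0,"ty":0,"tz":0,"roll":0},{"tx":0,"ty":1,"tz":0,"roll":0},{"tx":0,"ty":1,"tz":0,"roll":0}]';python3 plan.py .555 -.1295 .07 97.6
```

```text
t(cm) [-0.   -4.98 11.64]  n>=2.0 roll -0.000 n>=0.0 now [ 0.5642 -0.1282  0.1864] th 97.6 J6 -2.08 F [0.7 0.1 0.2] g 0.649 t 49.525
clock: 50.15
eef_pos: [0.5144, -0.134, 0.0682]
orientation: [[-0.132, 0.991, -0.003], [0.991, 0.132, 0.001], [0.002, -0.002, -1.0]]
contact_force: [0.3, -0.6, 0.4]
grip_width: 0.154
clock: 50.78
eef_pos: [0.5368, -0.1322, 0.072]
orientation: [[-0.132, 0.991, 0.002], [0.991, 0.132, -0.001], [-0.001, 0.002, -1.0]]
contact_force: [0.0, 0.3, -1.1]
grip_width: 0.004
t(cm) [0.03 1.84 0.2 ]  n>=0.3 roll -0.000 n>=0.0 now [ 0.5368 -0.1322  0.072 ] th 97.6 J6 -2.1 F [ 0.   0.3 -1.1] g 0.004 t 50.775
```

```bash
for i in 1; do python3 -m jog '[{"tx":0,"ty":0.3,"tz":0,"roll":0},{"tx":0,"ty":0.3,"tz":0,"roll":0},{"tx":0,"ty":0.2,"tz":0,"roll":0},{"tx":0,"ty":0,"tz":0,"roll":0},{"tx":0,"ty":0,"tz":0,"roll":0}]'; python3 -m jog '[{"tx":0,"ty":0.2,"tz":0,"roll":0},{"tx":0,"ty":0.2,"tz":0,"roll":0},{"tx":0,"ty":0,"tz":0,"roll":0},{"tx":0,"ty":0,"tz":0,"roll":0},{"tx":0,"ty":0,"tz":0,"roll":0}]'; python3 -m jog '[{"tx":0,"ty":0.2,"tz":0,"roll":0},{"tx":0,"ty":0.2,"tz":0,"roll":0},{"tx":0,"ty":0,"tz":0,"roll":0},{"tx":0,"ty":0,"tz":0,"roll":0},{"tx":0,"ty":0,"tz":0,"roll":0}]'; done
```

```text
clock: 51.4
eef_pos: [0.543, -0.1309, 0.0709]
orientation: [[-0.132, 0.991, -0.0], [0.991, 0.132, 0.0], [0.0, -0.0, -1.0]]
contact_force: [-0.3, -0.0, -0.0]
grip_width: 0.007
clock: 52.02
eef_pos: [0.545, -0.1301, 0.0704]
orientation: [[-0.133, 0.991, -0.005], [0.991, 0.133, 0.001], [0.001, -0.005, -1.0]]
contact_force: [-5.6, 0.3, 2.6]
grip_width: 0.003
clock: 52.65
eef_pos: [0.545, -0.1298, 0.07]
orientation: [[-0.133, 0.991, -0.014], [0.991, 0.133, 0.001], [0.003, -0.014, -1.0]]
contact_force: [-14.1, -0.9, 9.1]
grip_width: 0.007
```

```bash
python3 -m jog '[{"tx":0,"ty":-1.5,"tz":0,"roll":0},{"tx":0,"ty":-2,"tz":-2,"roll":0},{"tx":0,"ty":0,"tz":-5,"roll":0},{"tx":0,"ty":0,"tz":-3,"roll":0},{"tx":0,"ty":0,"tz":0,"roll":0}]' -0.2; python3 plan.py .45 -.008 .155 108; python3 -c "
from h import *
st=arm.sense();s=snap('wrist','w15.png')
f=arm.find_in('new_1','wrist');print([(d['p'],d['bbox'],toz(s,d['bbox'][:2],.03,st).round(3)) for d in f])"
```

```text
clock: 53.28
eef_pos: [0.519, -0.1356, 0.1744]
orientation: [[-0.132, 0.991, 0.008], [0.991, 0.132, -0.003], [-0.004, 0.007, -1.0]]
contact_force: [0.1, 0.6, -0.2]
grip_width: 0.5
t(cm) [13.57 -5.17  1.84]  n>=2.3 roll -0.182 n>=1.0 now [ 0.519  -0.1356  0.1744] th 97.6 J6 -2.12 F [ 0.1  0.6 -0.2] g 0.5 t 53.275
[(0.62, [365.9, 188.3, 38.7, 92.8], array([[ 0.509, -0.   ,  0.03 ]])), (0.6, [255.5, 246.0, 29.3, 56.4], array([[ 0.604, -0.123,  0.03 ]])), (0.23, [69.9, 137.8, 58.6, 48.5], array([[ 0.496, -0.355,  0.03 ]]))]
```

```bash
python3 -m jog '[{"tx":5,"ty":-1,"tz":0.5,"roll":0},{"tx":5,"ty":-1.5,"tz":0.5,"roll":0},{"tx":3.5,"ty":-1.2,"tz":0.5,"roll":0},{"tx":0,"ty":0,"tz":0,"roll":-0.182},{"tx":0,"ty":0,"tz":0,"roll":0}]'; python3 -m jog '[{"tx":0,"ty":0,"tz":0,"roll":0},{"tx":0,"ty":0,"tz":0,"roll":0},{"tx":0,"ty":0,"tz":0,"roll":0},{"tx":0,"ty":0,"tz":0,"roll":0},{"tx":0,"ty":0,"tz":0,"roll":0}]';python3 -c "
from wl import *
shot('w16')"; python3 crop.py w16.png 180 100 160 170 4 w16c.png; python3 plan.py .45 -.008 .155 108
```

```text
clock: 54.0
eef_pos: [0.4605, -0.0049, 0.154]
orientation: [[-0.308, 0.951, -0.003], [0.951, 0.308, 0.001], [0.002, -0.003, -1.0]]
contact_force: [-0.1, 0.4, -0.1]
grip_width: 0.6
clock: 54.62
eef_pos: [0.462, -0.0057, 0.156]
orientation: [[-0.309, 0.951, 0.0], [0.951, 0.309, -0.0], [-0.0, 0.0, -1.0]]
contact_force: [1.2, 0.3, 0.7]
grip_width: 0.6
t(cm) [ 0.15 -1.21  0.1 ]  n>=0.2 roll 0.000 n>=0.0 now [ 0.4619 -0.0057  0.156 ] th 108.0 J6 -2.09 F [-0.1  0.4 -0.3] g 0.6 t 54.675
```

View pics/w16c.png

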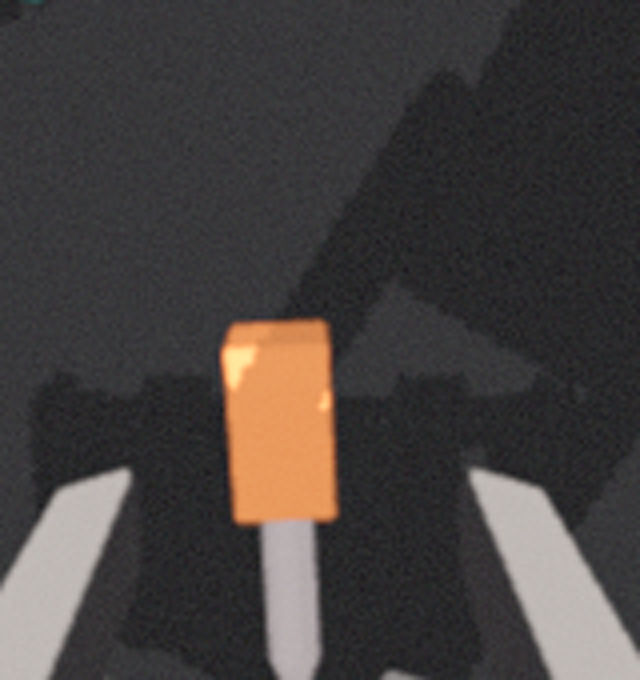

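```bash
python3 - <<'E'
from wl import *
s,st=load('w16.npz')
c=np.array([[223,351],[332,345],[236,523],[337,518]])/4+[180,100]
X=toz(s,c,.03,st);a=X[2:].mean(0);b=X[:2].mean(0);d=a-b;print((a+b)/2,a,np.linalg.norm(d),np.degrees(np.arctan2(d[1],d[0])))
n=toz(s,np.array([[297,690]])/4+[180,100],.015,st)[0];d=n-b;print(n,np.degrees(np.arctan2(d[1],d[0])),np.hypot(*d[:2]))
E
```

```text
[ 0.4896102  -0.00082321  0.03      ] [0.51462638 0.00858536 0.03      ] 0.053453919123256276 20.611252115310545
[0.57708028 0.03217675 0.015     ] 20.656981224073796 0.12021498289800951
```

```bash
python3 plan.py .4895 -.0008 .006 110.6; python3 -m jog '[{"tx":-0.4,"ty":2.7,"tz":3,"roll":-0.045},{"tx":0,"ty":0,"tz":4,"roll":0},{"tx":0,"ty":0,"tz":4,"roll":0},{"tx":0,"ty":0,"tz":1.5,"roll":0},{"tx":0,"ty":0,"tz":0,"roll":0}]';python3 plan.py .4895 -.0008 .006 110.6
```

```text
t(cm) [-0.39  2.77 15.  ]  n>=2.4 roll -0.045 n>=0.2 now [ 0.4619 -0.0057  0.156 ] th 108.0 J6 -2.09 F [-0.1  0.4 -0.3] g 0.6 t 54.675
clock: 55.3
eef_pos: [0.4882, -0.0009, 0.0304]
orientation: [[-0.352, 0.936, -0.002], [0.936, 0.352, 0.0], [0.001, -0.002, -1.0]]
contact_force: [-0.5, -0.2, -0.1]
grip_width: 0.604
t(cm) [-0.04  0.14  2.44]  n>=0.4 roll 0.000 n>=0.0 now [ 0.4882 -0.0009  0.0304] th 110.6 J6 -2.11 F [-0.5 -0.2 -0.1] g 0.604 t 55.3
```

```bash
python3 -m jog '[{"tx":0,"ty":0.1,"tz":1.0,"roll":0},{"tx":0,"ty":0,"tz":1.5,"roll":0},{"tx":0,"ty":0,"tz":0,"roll":0},{"tx":0,"ty":0,"tz":0,"roll":0},{"tx":0,"ty":0,"tz":0,"roll":0}]';python3 plan.py .4895 -.0008 .006 110.6;python3 -m jog '[{"tx":0,"ty":0,"tz":0,"roll":0},{"tx":0,"ty":0,"tz":0,"roll":0},{"tx":0,"ty":0,"tz":0,"roll":0},{"tx":0,"ty":0,"tz":0,"roll":0},{"tx":0,"ty":0,"tz":0,"roll":0}]' 1;python3 -m jog '[{"tx":0,"ty":0,"tz":0,"roll":0},{"tx":0,"ty":0,"tz":0,"roll":0},{"tx":0,"ty":0,"tz":0,"roll":0},{"tx":0,"ty":0,"tz":0,"roll":0},{"tx":0,"ty":0,"tz":0,"roll":0}]' 1
```

```text
clock: 55.92
eef_pos: [0.4902, -0.0008, 0.0064]
orientation: [[-0.352, 0.936, 0.001], [0.936, 0.352, -0.0], [-0.0, 0.001, -1.0]]
contact_force: [-0.4, 0.6, 0.6]
grip_width: 0.603
t(cm) [ 0.02 -0.07  0.04]  n>=0.0 roll 0.000 n>=0.0 now [ 0.4902 -0.0008  0.0064] th 110.6 J6 -2.11 F [-0.4  0.6  0.6] g 0.603 t 55.925
clock: 56.55
eef_pos: [0.4899, -0.0008, 0.0061]
orientation: [[-0.352, 0.936, 0.0], [0.936, 0.352, -0.0], [-0.0, 0.0, -1.0]]
contact_force: [-0.1, -0.7, 0.4]
grip_width: 0.315
clock: 57.18
eef_pos: [0.4898, -0.0008, 0.006]
orientation: [[-0.352, 0.936, 0.0], [0.936, 0.352, -0.0], [-0.0, 0.0, -1.0]]
contact_force: [-0.1, -1.0, 2.3]
grip_width: 0.316
```

```bash
python3 -m jog '[{"tx":0,"ty":0,"tz":-2,"roll":0},{"tx":0,"ty":0,"tz":-5,"roll":0},{"tx":0,"ty":0,"tz":-5,"roll":0},{"tx":0,"ty":0,"tz":-4,"roll":0.113},{"tx":0,"ty":0,"tz":-1,"roll":0.112}]'; python3 plan.py .507 -.377 .176 97.7
```

```text
clock: 57.8
eef_pos: [0.4915, -0.0007, 0.1789]
orientation: [[-0.131, 0.991, 0.005], [0.991, 0.131, -0.0], [-0.001, 0.005, -1.0]]
contact_force: [-0.2, -0.4, -1.1]
grip_width: 0.316
t(cm) [-37.51  -3.39   0.31]  n>=6.0 roll -0.003 n>=0.0 now [ 0.4915 -0.0007  0.1789] th 97.5 J6 -1.88 F [-0.2 -0.4 -1.1] g 0.316 t 57.8
```

```bash
python3 -m jog '[{"tx":-5,"ty":-1,"tz":0,"roll":-0.003},{"tx":-5.8,"ty":-1.2,"tz":0,"roll":0},{"tx":-5.8,"ty":-1.2,"tz":0,"roll":0},{"tx":-5.8,"ty":0,"tz":0,"roll":0},{"tx":-5.8,"ty":0,"tz":0,"roll":0}]'; python3 -m jog '[{"tx":-5.8,"ty":0,"tz":0,"roll":0},{"tx":-3.5,"ty":0,"tz":0,"roll":0},{"tx":0,"ty":0,"tz":0,"roll":0},{"tx":0,"ty":0,"tz":0,"roll":0},{"tx":0,"ty":0,"tz":0,"roll":0}]';python3 plan.py .507 -.377 .066 97.7;python3 -c "
from wl import *
shot('w17')"
```

```text
clock: 58.42
eef_pos: [0.4942, -0.2859, 0.175]
orientation: [[-0.137, 0.991, -0.001], [0.991, 0.137, 0.002], [0.002, -0.0, -1.0]]
contact_force: [0.3, 1.0, -1.3]
grip_width: 0.318
clock: 59.05
eef_pos: [0.5073, -0.3752, 0.1756]
orientation: [[-0.139, 0.99, -0.001], [0.99, 0.139, 0.001], [0.001, -0.001, -1.0]]
contact_force: [-0.2, -0.2, -0.8]
grip_width: 0.315
t(cm) [-0.19 -0.05 10.96]  n>=1.8 roll 0.005 n>=0.0 now [ 0.5073 -0.3752  0.1756] th 98.0 J6 -2.48 F [-0.2 -0.2 -0.8] g 0.315 t 59.05
```

View pics/w17.png

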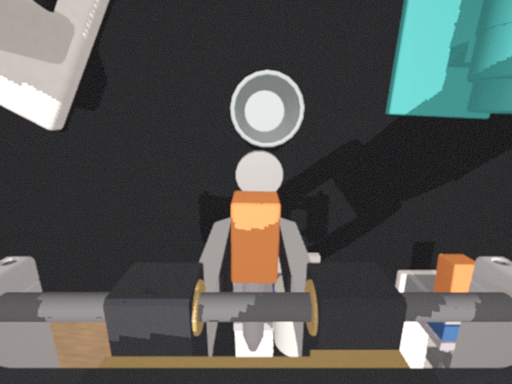

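```bash
python3 -m jog '[{"tx":-0.19,"ty":0,"tz":3,"roll":0.005},{"tx":0,"ty":0,"tz":4,"roll":0},{"tx":0,"ty":0,"tz":3,"roll":0},{"tx":0,"ty":0,"tz":0.9,"roll":0},{"tx":0,"ty":0,"tz":0,"roll":0}]';python3 -m jog '[{"tx":0,"ty":0,"tz":0,"roll":0},{"tx":0,"ty":0,"tz":0,"roll":0},{"tx":0,"ty":0,"tz":0,"roll":0},{"tx":0,"ty":0,"tz":0,"roll":0},{"tx":0,"ty":0,"tz":0,"roll":0}]';python3 plan.py .5836 -.3666 .066 97.7
```

```text
clock: 59.72
eef_pos: [0.5078, -0.3781, 0.0671]
orientation: [[-0.133, 0.991, -0.0], [0.991, 0.133, 0.0], [0.0, -0.0, -1.0]]
contact_force: [0.4, 0.2, -0.8]
grip_width: 0.317
clock: 60.35
eef_pos: [0.5076, -0.3787, 0.067]
orientation: [[-0.132, 0.991, 0.0], [0.991, 0.132, -0.0], [-0.0, 0.0, -1.0]]
contact_force: [0.0, 0.9, -1.7]
grip_width: 0.317
t(cm) [0.2  7.69 0.1 ]  n>=1.2 roll -0.002 n>=0.0 now [ 0.5076 -0.3787  0.067 ] th 97.6 J6 -2.48 F [ 0.   0.9 -1.7] g 0.317 t 60.35
```

```bash
python3 -m jog '[{"tx":0.2,"ty":0,"tz":0.1,"roll":0},{"tx":0,"ty":0,"tz":0,"roll":0},{"tx":0,"ty":0.5,"tz":0,"roll":0},{"tx":0,"ty":0.6,"tz":0,"roll":0},{"tx":0,"ty":0,"tz":0,"roll":0}]';python3 plan.py .5836 -.3666 .066 97.7; python3 -m jog '[{"tx":0,"ty":0.5,"tz":0,"roll":0},{"tx":0,"ty":0.7,"tz":0,"roll":0},{"tx":0,"ty":0.7,"tz":0,"roll":0},{"tx":0,"ty":0,"tz":0,"roll":0},{"tx":0,"ty":0,"tz":0,"roll":0}]';python3 plan.py .5836 -.3666 .066 97.7
```

```text
clock: 60.98
eef_pos: [0.519, -0.3752, 0.066]
orientation: [[-0.133, 0.991, 0.0], [0.991, 0.133, -0.0], [-0.0, 0.0, -1.0]]
contact_force: [-0.7, -0.3, -0.6]
grip_width: 0.317
t(cm) [-0.    6.52  0.01]  n>=1.0 roll -0.001 n>=0.0 now [ 0.519  -0.3752  0.066 ] th 97.6 J6 -2.47 F [-0.7 -0.3 -0.6] g 0.317 t 60.975
clock: 61.6
eef_pos: [0.5371, -0.3727, 0.0659]
orientation: [[-0.133, 0.991, -0.0], [0.991, 0.133, 0.0], [0.0, -0.0, -1.0]]
contact_force: [-0.5, 0.2, -1.6]
grip_width: 0.316
t(cm) [-0.02  4.69 -0.01]  n>=0.8 roll -0.001 n>=0.0 now [ 0.5371 -0.3727  0.0659] th 97.6 J6 -2.44 F [-0.5  0.2 -1.6] g 0.316 t 61.6
```

```bash
python3 -m jog '[{"tx":0,"ty":0.7,"tz":0,"roll":0},{"tx":0,"ty":0.7,"tz":0,"roll":0},{"tx":0,"ty":0.7,"tz":0,"roll":0},{"tx":0,"ty":0.5,"tz":0,"roll":0},{"tx":0,"ty":0,"tz":0,"roll":0}]'; python3 -m jog '[{"tx":0,"ty":0.6,"tz":0,"roll":0},{"tx":0,"ty":0.6,"tz":0,"roll":0},{"tx":0,"ty":0.5,"tz":0,"roll":0},{"tx":0,"ty":0.1,"tz":0,"roll":0},{"tx":0,"ty":0,"tz":0,"roll":0}]';python3 plan.py .5836 -.3666 .066 97.7
```

```text
clock: 62.22
eef_pos: [0.5635, -0.3691, 0.0659]
orientation: [[-0.133, 0.991, 0.0], [0.991, 0.133, 0.0], [-0.0, 0.0, -1.0]]
contact_force: [0.2, 0.6, -0.8]
grip_width: 0.318
clock: 62.85
eef_pos: [0.581, -0.3667, 0.0659]
orientation: [[-0.133, 0.991, 0.0], [0.991, 0.133, 0.0], [0.0, 0.0, -1.0]]
contact_force: [0.4, 1.4, -2.0]
grip_width: 0.316
t(cm) [-0.03  0.26 -0.01]  n>=0.0 roll -0.001 n>=0.0 now [ 0.581  -0.3667  0.0659] th 97.6 J6 -2.39 F [ 0.4  1.4 -2. ] g 0.316 t 62.85
```

```bash
python3 -m jog '[{"tx":0,"ty":0.2,"tz":0,"roll":0},{"tx":0,"ty":0.2,"tz":0,"roll":0},{"tx":0,"ty":0.0,"tz":0,"roll":0},{"tx":0,"ty":0,"tz":0,"roll":0},{"tx":0,"ty":0,"tz":0,"roll":0}]'; python3 -m jog '[{"tx":0,"ty":0.2,"tz":0,"roll":0},{"tx":0,"ty":0.2,"tz":0,"roll":0},{"tx":0,"ty":0,"tz":0,"roll":0},{"tx":0,"ty":0,"tz":0,"roll":0},{"tx":0,"ty":0,"tz":0,"roll":0}]'
```

```text
clock: 63.48
eef_pos: [0.5848, -0.3663, 0.0659]
orientation: [[-0.132, 0.991, 0.0], [0.991, 0.132, 0.0], [0.0, 0.0, -1.0]]
contact_force: [-1.2, 1.5, -2.7]
grip_width: 0.318
clock: 64.1
eef_pos: [0.5889, -0.3657, 0.0659]
orientation: [[-0.132, 0.991, 0.0], [0.991, 0.132, 0.0], [0.0, 0.0, -1.0]]
contact_force: [-0.2, 2.0, -2.4]
grip_width: 0.317
```

```bash
python3 -m jog '[{"tx":0,"ty":0.2,"tz":0,"roll":0},{"tx":0,"ty":0.2,"tz":0,"roll":0},{"tx":0,"ty":0.0,"tz":0,"roll":0},{"tx":0,"ty":0,"tz":0,"roll":0},{"tx":0,"ty":0,"tz":0,"roll":0}]'; python3 -m jog '[{"tx":0,"ty":0.2,"tz":0,"roll":0},{"tx":0,"ty":0.2,"tz":0,"roll":0},{"tx":0,"ty":0,"tz":0,"roll":0},{"tx":0,"ty":0,"tz":0,"roll":0},{"tx":0,"ty":0,"tz":0,"roll":0}]'
```

```text
clock: 64.72
eef_pos: [0.5899, -0.3659, 0.0659]
orientation: [[-0.132, 0.991, -0.006], [0.991, 0.132, 0.0], [0.001, -0.006, -1.0]]
contact_force: [-7.6, 1.5, 1.4]
grip_width: 0.315
clock: 65.35
eef_pos: [0.5904, -0.3661, 0.0657]
orientation: [[-0.132, 0.991, -0.013], [0.991, 0.132, 0.0], [0.002, -0.013, -1.0]]
contact_force: [-16.5, 0.6, 4.7]
grip_width: 0.318
```

```bash
python3 -m jog '[{"tx":0,"ty":-0.3,"tz":0,"roll":0},{"tx":0,"ty":-0.35,"tz":0,"roll":0},{"tx":0,"ty":0,"tz":0,"roll":0},{"tx":0,"ty":0,"tz":0,"roll":0},{"tx":0,"ty":0,"tz":0,"roll":0}]';python3 -m jog '[{"tx":0,"ty":0,"tz":0,"roll":0},{"tx":0,"ty":0,"tz":0,"roll":0},{"tx":0,"ty":0,"tz":0,"roll":0},{"tx":0,"ty":0,"tz":0,"roll":0},{"tx":0,"ty":0,"tz":0,"roll":0}]' -0.3; python3 -m jog '[{"tx":0,"ty":0,"tz":-2,"roll":0},{"tx":0,"ty":0,"tz":-4,"roll":0},{"tx":0,"ty":0,"tz":-4,"roll":0},{"tx":0,"ty":-2,"tz":-2,"roll":0},{"tx":0,"ty":0,"tz":0,"roll":0}]';python3 -c "
from wl import *
shot('w18');snap('scene','sc18.png')";python3 crop.py w18.png 215 150 80 90 8 w18d.png;python3 crop.py sc18.png 60 250 110 110 5 sc18c.png; python3 plan.py .57 -.368 .18 97.7
```

```text
clock: 65.97
eef_pos: [0.5904, -0.3664, 0.0663]
orientation: [[-0.132, 0.991, 0.0], [0.991, 0.132, -0.001], [-0.001, 0.0, -1.0]]
contact_force: [-2.4, -2.1, -1.0]
grip_width: 0.315
clock: 66.6
eef_pos: [0.5903, -0.3656, 0.066]
orientation: [[-0.132, 0.991, 0.0], [0.991, 0.132, -0.0], [-0.0, 0.0, -1.0]]
contact_force: [-0.2, -0.3, 0.5]
grip_width: 0.648
clock: 67.22
eef_pos: [0.5714, -0.3699, 0.1905]
orientation: [[-0.131, 0.991, 0.005], [0.991, 0.131, -0.005], [-0.005, 0.005, -1.0]]
contact_force: [0.4, -0.7, -0.5]
grip_width: 0.651
t(cm) [ 0.03 -0.05  0.63]  n>=0.1 roll -0.002 n>=0.0 now [ 0.5705 -0.3682  0.1863] th 97.6 J6 -2.4 F [ 0.1 -0.6 -0.3] g 0.651 t 67.325
```

View pics/w18d.png

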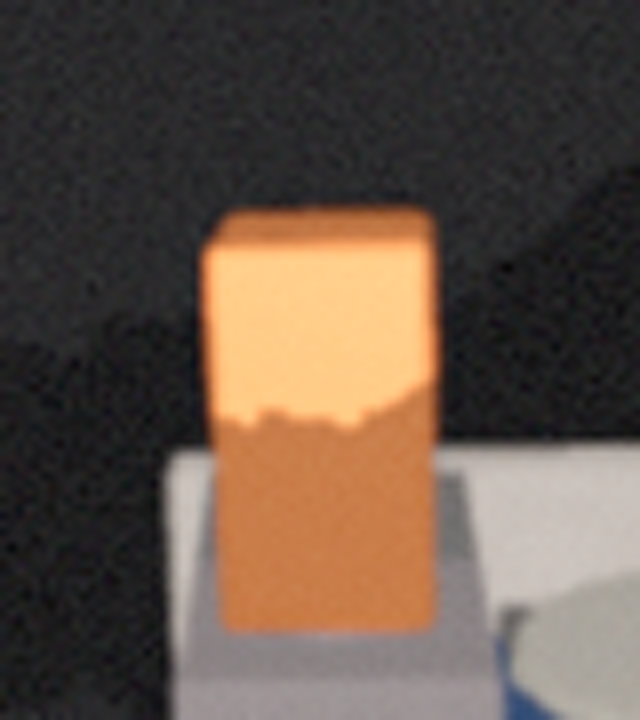

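View pics/sc18c.png

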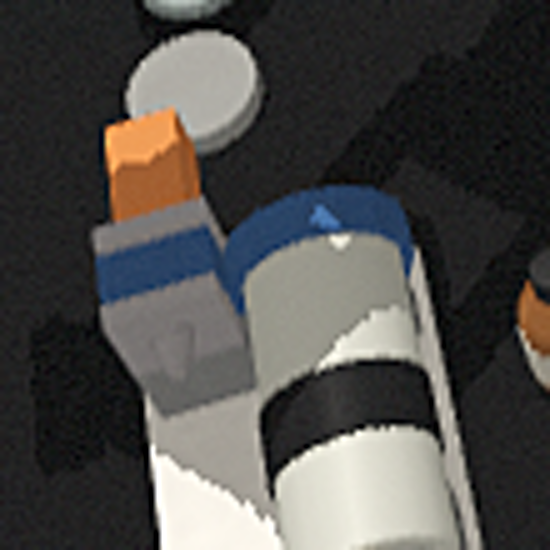

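```bash
python3 - <<'E'
from wl import *
for f,P in [('w18',[.613,-.364]),('w14',[.609,-.121])]:
    s,st=load(f+'.npz')
    p=proj(s,[[*P,.097],[*P,.09],[*P,.0885],[P[0]-.003,P[1],.0885]],st); print(f,(p[:1]-p)[:,1]*8)
E
```

```text
w18 [ 0.         20.87830225 25.2315251  45.27010667]
w14 [ 0.         21.30078279 25.74211721 45.73164147]
```

```bash
for f in w5 w12 w17; do python3 crop.py $f.png 220 180 70 120 6 ${f}h.png; done; python3 -c "
import cv2,numpy as np
cv2.imwrite('pics/hh.png',np.hstack([cv2.resize(cv2.imread(f'pics/{f}h.png'),(260,446)) for f in ['w5','w12','w17']]))"
```

```text
(no output)
```

View pics/hh.png

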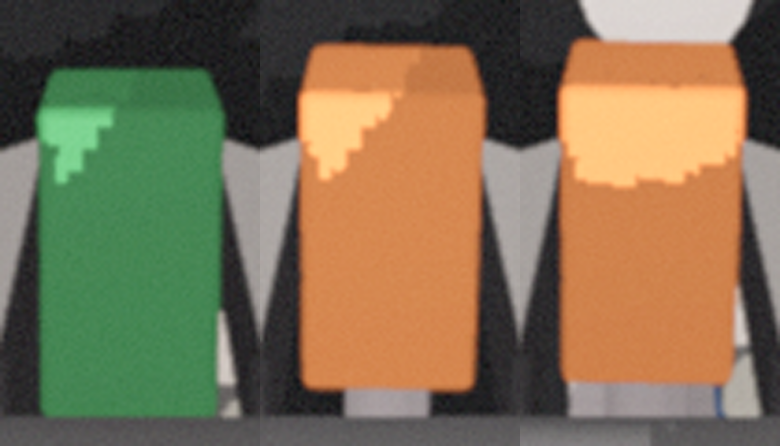

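```bash
python3 - <<'E'
from wl import *
s,_=load('w12.npz')
st={'eef_pos':np.zeros(3),'orientation':np.eye(3)}
for n,z,b,f in [('old_b',-.0321,107,413),('old_b sag',-.0306,107,413),('new b',-.024,90,388),('new a',-.024,85,380)]:
    X=toz(s,[[255,180+b/3.714],[255,180+f/3.714]],z,st); print(n,X[:,1].round(4),'len',(X[1,1]-X[0,1]).round(4), 'mean',X[:,1].mean().round(4))
E
```

```text
old_b [-0.0271  0.0266] len 0.0537 mean -0.0003
old_b sag [-0.0266  0.0277] len 0.0543 mean 0.0005
new b [-0.0272  0.0273] len 0.0545 mean 0.0001
new a [-0.028   0.0257] len 0.0538 mean -0.0011
```

```bash
python3 plan.py .602 .1087 .215 9; python3 -m jog '[{"tx":5,"ty":-1,"tz":-1.5,"roll":0},{"tx":5.9,"ty":-0.4,"tz":-1.4,"roll":0},{"tx":6,"ty":0,"tz":0,"roll":0},{"tx":6,"ty":0,"tz":0,"roll":0},{"tx":6,"ty":0,"tz":0,"roll":0}]';python3 -m jog '[{"tx":6,"ty":3,"tz":0,"roll":0},{"tx":6,"ty":3,"tz":0,"roll":0},{"tx":6,"ty":3,"tz":0,"roll":0},{"tx":0,"ty":1.5,"tz":0,"roll":0.18},{"tx":0,"ty":0,"tz":0,"roll":0.18}]';python3 -m jog '[{"tx":0,"ty":0,"tz":0,"roll":0.18},{"tx":0,"ty":0,"tz":0,"roll":0.18},{"tx":0,"ty":0,"tz":0,"roll":0.18},{"tx":0,"ty":0,"tz":0,"roll":0.18},{"tx":0,"ty":0,"tz":0,"roll":0.18}]';python3 -m jog '[{"tx":0,"ty":0,"tz":0,"roll":0.18},{"tx":0,"ty":0,"tz":0,"roll":0.105},{"tx":0,"ty":0,"tz":0,"roll":0},{"tx":0,"ty":0,"tz":0,"roll":0},{"tx":0,"ty":0,"tz":0,"roll":0}]';python3 plan.py .602 .1087 .113 9; python3 -c "
from wl import *
shot('w19')"
```

```text
t(cm) [46.86  9.42 -2.87]  n>=7.7 roll 1.546 n>=8.3 now [ 0.5705 -0.3682  0.1863] th 97.6 J6 -2.4 F [ 0.1 -0.6 -0.3] g 0.651 t 67.325
clock: 67.95
eef_pos: [0.5173, -0.0812, 0.2134]
orientation: [[-0.132, 0.991, -0.002], [0.991, 0.132, 0.001], [0.002, -0.002, -1.0]]
contact_force: [-0.5, 0.6, 0.0]
grip_width: 0.647
clock: 68.58
eef_pos: [0.594, 0.0976, 0.2127]
orientation: [[0.228, 0.974, -0.003], [0.974, -0.228, 0.0], [-0.001, -0.003, -1.0]]
contact_force: [0.0, -0.5, -0.1]
grip_width: 0.652
clock: 69.2
eef_pos: [0.5932, 0.0962, 0.2129]
orientation: [[0.906, 0.424, -0.003], [0.424, -0.906, 0.0], [-0.003, -0.002, -1.0]]
contact_force: [0.6, -0.5, 0.1]
grip_width: 0.648
clock: 69.82
eef_pos: [0.5939, 0.0957, 0.2145]
orientation: [[0.987, 0.159, -0.001], [0.159, -0.987, 0.0], [-0.001, -0.0, -1.0]]
contact_force: [0.5, 0.2, 0.4]
grip_width: 0.652
t(cm) [ 1.01 -1.15 10.15]  n>=1.6 roll 0.002 n>=0.0 now [0.5939 0.0957 0.2145] th 9.1 J6 -0.14 F [0.5 0.2 0.4] g 0.652 t 69.825
```

View pics/w19.png

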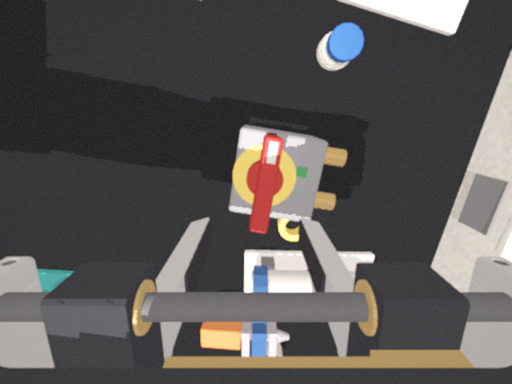

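```bash
python3 crop.py w19.png 220 115 110 130 5 w19c.png
```

```text
(no output)
```

View pics/w19c.png

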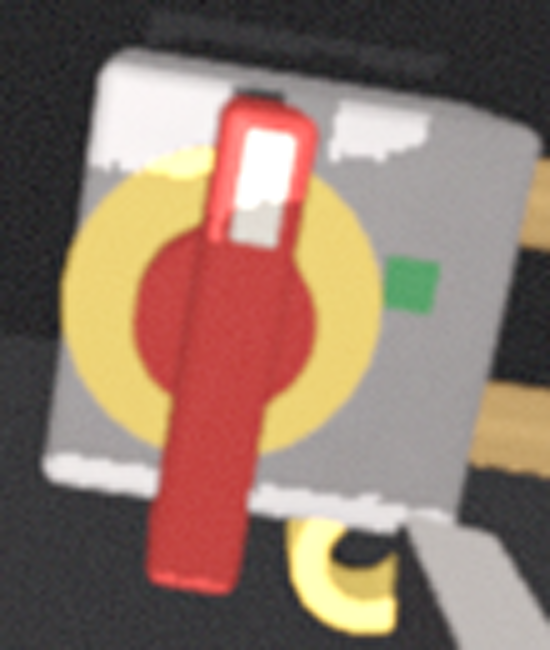

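```bash
python3 - <<'E'
from wl import *
s,st=load('w19.npz')
X=toz(s,np.array([[315,128],[240,588],[270,130],[254,245]])/5+[220,115],.139,st)
for a,b in ((0,1),(2,3)):
    d=X[a]-X[b];print(X[a].round(4),X[b].round(4),np.degrees(np.arctan2(d[1],d[0])))
E
```

```text
[0.6101 0.1553 0.139 ] [0.6121 0.0633 0.139 ] 91.28716553766256
[0.602  0.1536 0.139 ] [0.6028 0.1322 0.139 ] 92.16534993197126
```

```bash
python3 - <<'E'
from wl import *
s,st=load('w19.npz')
X=toz(s,np.array([[412,285],[257,98],[222,300]])/5+[220,115],.0855,st)
c=X[2]
print(X.round(4))
for p in X[:2]:
    for cc in (c,np.array([.602,.1087,0])):
        d=p-cc; print(np.degrees(np.arctan2(d[1],d[0])),np.hypot(*d[:2]))
s,st=load('w1.npz')
X=toz(s,np.array([[117,287],[268,362]])/5+[205,80],.0855,st)
d=X[0]-X[1];print('black in w1',np.degrees(np.arctan2(d[1],d[0])),np.hypot(*d[:2]))
E
```

```text
[[0.6446 0.1203 0.0855]
 [0.6023 0.156  0.0855]
 [0.6023 0.11   0.0855]]
13.75527996834694 0.043477096530524395
15.304080243846881 0.044117530262767476
90.02204425089538 0.04596738296086819
89.63011024047199 0.04727503820088187
black in w1 89.95060766104015 0.044030295118794395
```

```bash
python3 plan.py .602 .1087 .113 1; python3 -m jog '[{"tx":1.01,"ty":-1.16,"tz":0,"roll":0},{"tx":0,"ty":0,"tz":3,"roll":0.141},{"tx":0,"ty":0,"tz":4,"roll":0},{"tx":0,"ty":0,"tz":3,"roll":0},{"tx":0,"ty":0,"tz":0,"roll":0}]';python3 -m jog '[{"tx":0,"ty":0,"tz":0.15,"roll":0},{"tx":0,"ty":0,"tz":0,"roll":0},{"tx":0,"ty":0,"tz":0,"roll":0},{"tx":0,"ty":0,"tz":0,"roll":0},{"tx":0,"ty":0,"tz":0,"roll":0}]';python3 plan.py .602 .1087 .113 1
```

```text
t(cm) [ 1.01 -1.16 10.17]  n>=1.6 roll 0.142 n>=0.8 now [0.5939 0.0957 0.2147] th 9.1 J6 -0.14 F [-0.2 -0.2  0.3] g 0.652 t 69.875
clock: 70.5
eef_pos: [0.5999, 0.1093, 0.1118]
orientation: [[1.0, 0.018, -0.006], [0.018, -1.0, 0.0], [-0.006, -0.0, -1.0]]
contact_force: [-0.3, 0.2, -0.5]
grip_width: 0.652
clock: 71.12
eef_pos: [0.6023, 0.1086, 0.1138]
orientation: [[1.0, 0.017, 0.0], [0.017, -1.0, 0.0], [0.0, -0.0, -1.0]]
contact_force: [0.0, -0.1, 0.2]
grip_width: 0.652
t(cm) [-0.03 -0.01  0.08]  n>=0.0 roll -0.000 n>=0.0 now [0.6023 0.1086 0.1138] th 1.0 J6 0.02 F [ 0.  -0.1  0.2] g 0.652 t 71.125
```

```bash
python3 -m jog '[{"tx":0,"ty":0,"tz":0,"roll":0},{"tx":0,"ty":0,"tz":0,"roll":0},{"tx":0,"ty":0,"tz":0,"roll":0},{"tx":0,"ty":0,"tz":0,"roll":0},{"tx":0,"ty":0,"tz":0,"roll":0}]' 1;python3 -m jog '[{"tx":0,"ty":0,"tz":0,"roll":0},{"tx":0,"ty":0,"tz":0,"roll":0},{"tx":0,"ty":0,"tz":0,"roll":0},{"tx":0,"ty":0,"tz":0,"roll":0},{"tx":0,"ty":0,"tz":0,"roll":0}]' 1;python3 -m jog '[{"tx":0,"ty":0,"tz":0,"roll":0.13},{"tx":0,"ty":0,"tz":0,"roll":0.13},{"tx":0,"ty":0,"tz":0,"roll":0.13},{"tx":0,"ty":0,"tz":0,"roll":0.13},{"tx":0,"ty":0,"tz":0,"roll":0.13}]'; python3 -m jog '[{"tx":0,"ty":0,"tz":0,"roll":0.13},{"tx":0,"ty":0,"tz":0,"roll":0.13},{"tx":0,"ty":0,"tz":0,"roll":0.13},{"tx":0,"ty":0,"tz":0,"roll":0.13},{"tx":0,"ty":0,"tz":0,"roll":0.10}]'; python3 -m jog '[{"tx":0,"ty":0,"tz":0,"roll":0.04},{"tx":0,"ty":0,"tz":0,"roll":0.03},{"tx":0,"ty":0,"tz":0,"roll":0.03},{"tx":0,"ty":0,"tz":0,"roll":0},{"tx":0,"ty":0,"tz":0,"roll":0}]'; python3 -c "
from h import *
print(arm.sense()['ft_torque'])"; python3 plan.py .602 .1087 .113 -74.5
```

```text
clock: 71.75
eef_pos: [0.6025, 0.1087, 0.1134]
orientation: [[1.0, 0.017, 0.001], [0.017, -1.0, 0.0], [0.001, -0.0, -1.0]]
contact_force: [2.1, -0.5, -1.8]
grip_width: 0.187
clock: 72.38
eef_pos: [0.6025, 0.1087, 0.1135]
orientation: [[1.0, 0.017, 0.001], [0.017, -1.0, 0.0], [0.001, -0.0, -1.0]]
contact_force: [2.2, 0.3, -2.9]
grip_width: 0.186
clock: 73.0
eef_pos: [0.6025, 0.1087, 0.1135]
orientation: [[0.805, -0.593, 0.001], [-0.593, -0.805, -0.0], [0.001, -0.0, -1.0]]
contact_force: [3.6, 0.4, -2.0]
grip_width: 0.188
clock: 73.62
eef_pos: [0.6024, 0.1086, 0.1134]
orientation: [[0.311, -0.95, 0.001], [-0.95, -0.311, -0.0], [0.0, -0.001, -1.0]]
contact_force: [3.2, 0.6, -3.2]
grip_width: 0.191
clock: 74.25
eef_pos: [0.6022, 0.1085, 0.1135]
orientation: [[0.217, -0.976, 0.0], [-0.976, -0.217, -0.0], [0.0, 0.0, -1.0]]
contact_force: [2.4, -0.2, -2.7]
grip_width: 0.192
[-0.18900604 -0.31136862  0.72481657]
t(cm) [-0.02  0.01  0.05]  n>=0.0 roll -0.051 n>=0.3 now [0.6022 0.1085 0.1135] th -77.4 J6 1.39 F [ 2.4 -0.2 -2.7] g 0.192 t 74.25
```

```bash
python3 -m jog '[{"tx":0,"ty":0,"tz":0,"roll":0.02},{"tx":0,"ty":0,"tz":0,"roll":0.02},{"tx":0,"ty":0,"tz":0,"roll":0},{"tx":0,"ty":0,"tz":0,"roll":0},{"tx":0,"ty":0,"tz":0,"roll":0}]';python3 -c "
from h import *
print(arm.sense()['ft_torque'])";python3 -m jog '[{"tx":0,"ty":0,"tz":0,"roll":0},{"tx":0,"ty":0,"tz":0,"roll":0},{"tx":0,"ty":0,"tz":0,"roll":0},{"tx":0,"ty":0,"tz":0,"roll":0},{"tx":0,"ty":0,"tz":0,"roll":0}]' -0.5;python3 -m jog '[{"tx":0,"ty":0,"tz":-3,"roll":0},{"tx":0,"ty":0,"tz":-5,"roll":0},{"tx":0,"ty":0,"tz":-5,"roll":0},{"tx":0,"ty":2,"tz":-3,"roll":0},{"tx":0,"ty":0,"tz":0,"roll":0}]';python3 -m jog '[{"tx":0,"ty":0,"tz":0,"roll":0},{"tx":0,"ty":0,"tz":0,"roll":0},{"tx":0,"ty":0,"tz":0,"roll":0},{"tx":0,"ty":0,"tz":0,"roll":0},{"tx":0,"ty":0,"tz":0,"roll":0}]'; python3 -c "
from wl import *
shot('w20');snap('scene','sc20.png')
snap('top','top20.png')"; python3 crop.py w20.png 190 60 130 120 5 w20c.png; python3 -c "
import cv2
for n in ['sc20','top20']:cv2.imwrite(f'pics/{n}b.png',cv2.resize(cv2.imread(f'pics/{n}.png'),(800,600)))"
```

```text
clock: 74.88
eef_pos: [0.6018, 0.1085, 0.1135]
orientation: [[0.177, -0.984, -0.001], [-0.984, -0.177, -0.0], [0.0, 0.001, -1.0]]
contact_force: [0.1, -2.2, 0.8]
grip_width: 0.199
[-0.40642107  0.16355616  0.68754026]
clock: 75.5
eef_pos: [0.6021, 0.1087, 0.1134]
orientation: [[0.177, -0.984, -0.0], [-0.984, -0.177, 0.0], [-0.0, 0.0, -1.0]]
contact_force: [0.7, 0.8, -0.6]
grip_width: 0.694
clock: 76.12
eef_pos: [0.5839, 0.1053, 0.2772]
orientation: [[0.177, -0.984, 0.007], [-0.984, -0.177, 0.0], [0.001, -0.007, -1.0]]
contact_force: [0.4, -0.3, -0.2]
grip_width: 0.748
clock: 76.75
eef_pos: [0.5825, 0.1051, 0.2731]
orientation: [[0.177, -0.984, -0.001], [-0.984, -0.177, -0.0], [-0.0, 0.001, -1.0]]
contact_force: [-1.0, 1.0, -0.5]
grip_width: 0.751
```

View pics/w20c.png

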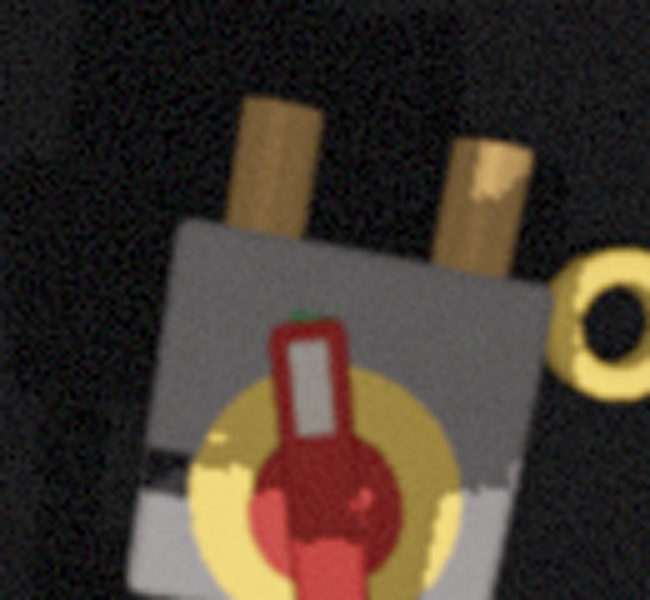

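View pics/sc20b.png

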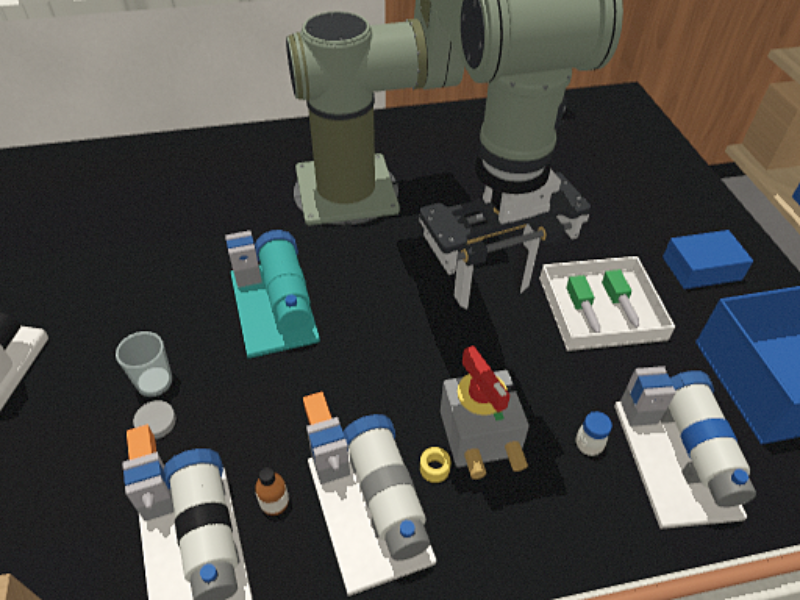

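View pics/top20b.png

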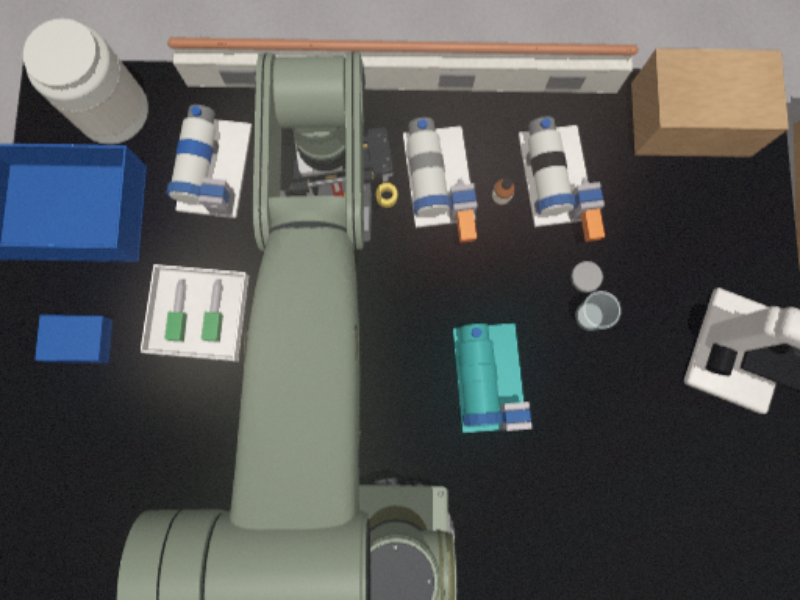

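```bash
python3 crop.py w20.png 220 110 70 110 5 w20e.png; python3 - <<'E'
from wl import *
s,st=load('w20.npz')
X=toz(s,np.array([[310,342],[313,436],[345,330],[365,570]])/5+[190,60],.139,st)
for a,b in ((0,1),(2,3)):
    d=X[a]-X[b];print(X[a].round(4),np.degrees(np.arctan2(d[1],d[0])))
d=X[0]-[.602,.1087,.139];print(np.degrees(np.arctan2(d[1],d[0])))
E
```

```text
[0.6439 0.12   0.139 ] 11.941301202484244
[0.6479 0.1128 0.139 ] 15.349202151328841
15.072095510875453
```

View pics/w20e.png

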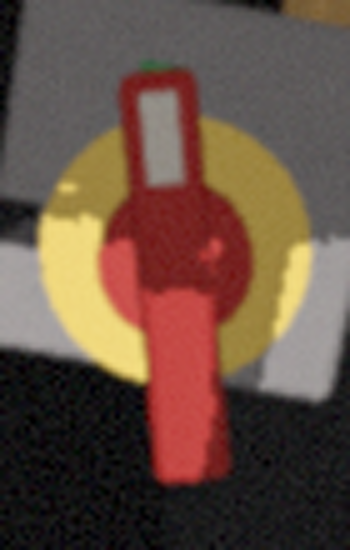

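The handle is at about 15°, the on stop. Before handing in, I'll look straight down at the seating gaps.

```bash
python3 plan.py .531 -.132 .2 -82.4; python3 -m jog '[{"tx":4,"ty":2,"tz":0,"roll":0.045},{"tx":6,"ty":1,"tz":0,"roll":0},{"tx":6,"ty":0,"tz":2,"roll":0},{"tx":6,"ty":0,"tz":3,"roll":0},{"tx":2,"ty":0,"tz":2,"roll":0}]';python3 -m jog '[{"tx":0,"ty":0,"tz":0,"roll":0},{"tx":0,"ty":0,"tz":0,"roll":0},{"tx":0,"ty":0,"tz":0,"roll":0},{"tx":0,"ty":0,"tz":0,"roll":0},{"tx":0,"ty":0,"tz":0,"roll":0}]';python3 plan.py .531 -.132 .2 -82.4; python3 -c "
from wl import *
s,st=shot('w21'); print(proj(s,[[.61,-.1225,.09]],st))"
```

```text
t(cm) [22.42  9.28  7.35]  n>=4.1 roll 0.046 n>=0.2 now [0.5825 0.1051 0.2735] th -79.8 J6 1.42 F [-0.1 -0.1  0. ] g 0.748 t 76.9
clock: 77.53
eef_pos: [0.5855, -0.1355, 0.2045]
orientation: [[0.129, -0.992, -0.001], [-0.992, -0.129, -0.0], [-0.0, 0.001, -1.0]]
contact_force: [-0.4, -0.2, -0.3]
grip_width: 0.755
clock: 78.15
eef_pos: [0.5862, -0.132, 0.2064]
orientation: [[0.134, -0.991, 0.001], [-0.991, -0.134, -0.0], [0.0, -0.001, -1.0]]
contact_force: [0.1, -0.6, -0.1]
grip_width: 0.748
t(cm) [-0.74  5.47  0.63]  n>=0.9 roll 0.002 n>=0.0 now [ 0.5862 -0.132   0.2064] th -82.3 J6 1.07 F [ 0.1 -0.6 -0.1] g 0.748 t 78.15
[[249.58530537 165.35954095]]
```

View pics/w21.png

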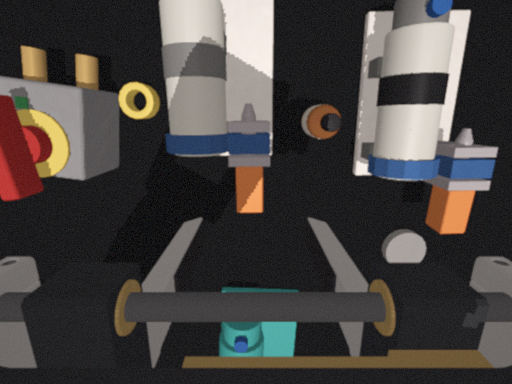

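```bash
python3 -m jog '[{"tx":0,"ty":2.5,"tz":1,"roll":0},{"tx":0,"ty":3.5,"tz":1,"roll":0},{"tx":0,"ty":0,"tz":0,"roll":0},{"tx":0,"ty":0,"tz":0,"roll":0},{"tx":0,"ty":0,"tz":0,"roll":0}]'; python3 -c "
from wl import *
s,st=shot('w22'); print(st['eef_pos'],proj(s,[[.609,-.1225,.09],[.609,-.1225,.097]],st))"; python3 crop.py w22.png 205 60 90 100 7 w22c.png;python3 crop.py w22.png 390 60 90 110 7 w22d.png
```

```text
clock: 78.82
eef_pos: [0.5279, -0.1408, 0.1866]
orientation: [[0.133, -0.991, 0.002], [-0.991, -0.133, -0.001], [0.001, -0.002, -1.0]]
contact_force: [-0.2, 0.4, -0.1]
grip_width: 0.75
[ 0.52787289 -0.14083537  0.18664298] [[247.63676551 109.44628038]
 [247.45644832 109.27724901]]
```

View pics/w22c.png

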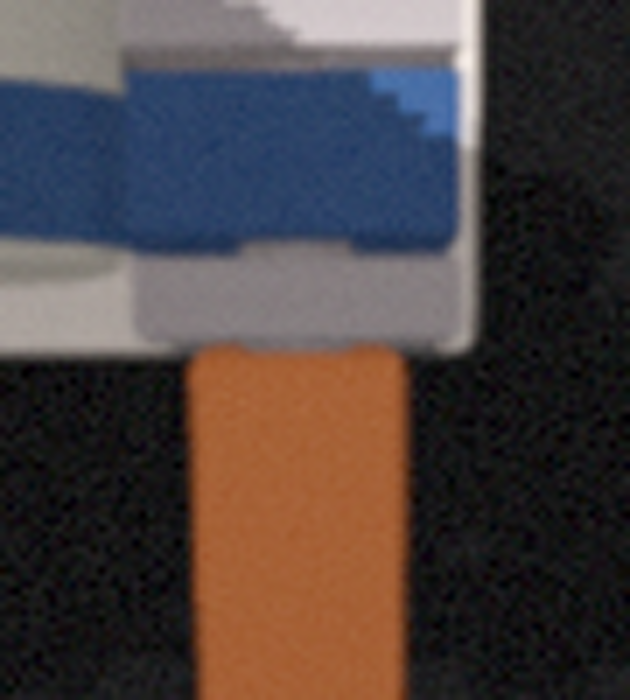

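View pics/w22d.png

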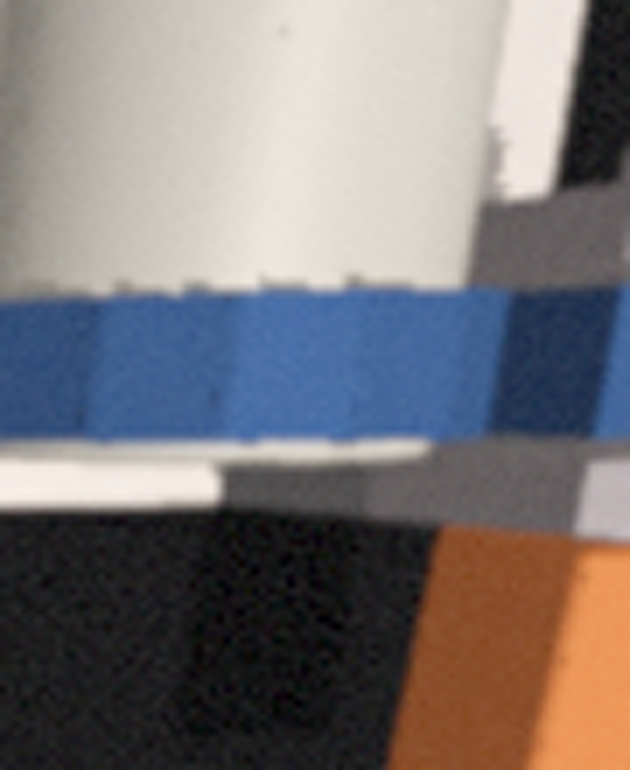

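Seen from straight above, both orange heads sit directly against the cheeks with no visible gap. The arm is touching nothing, so I'll hand in.

```bash
python3 -m jog '[{"tx":0,"ty":0,"tz":-2,"roll":0},{"tx":0,"ty":0,"tz":-2,"roll":0},{"tx":0,"ty":0,"tz":0,"roll":0},{"tx":0,"ty":0,"tz":0,"roll":0},{"tx":0,"ty":0,"tz":0,"roll":0}]'; python3 -c "
from cell import arm
print(arm.sign_off())"
```

```text
clock: 79.5
eef_pos: [0.5259, -0.1402, 0.2245]
orientation: [[0.133, -0.991, -0.002], [-0.991, -0.133, 0.001], [-0.001, 0.002, -1.0]]
contact_force: [-0.6, -0.6, 0.2]
grip_width: 0.75
the job is handed in; nothing more can be done
None
```

I turned the isolator off, moved both old pins to the tray, pushed both new pins into the two forks they came out of, and turned the isolator back on. I handed the job in at about 79 s. The third clamp started empty and stays empty, since there were only two new pins. I did not touch the turquoise look-alike clamp.

**Handle:** it was pressed against the stop both ways. At off, the bar measured about 91° against the black square's 90°. At on, it measured about 12–15° (the readings scattered) against the green square's 14–15°.

**Old pins:** both green pins lie in the tray in the last pictures.

**New pins:** both stopped hard when pushed to about 17 N. Pressing the end of the head in the middle fork with about 14 N did not move it; I did not repeat that press on the other one. Viewed from straight above, both heads meet the cheek with no visible gap.

**Checks that disagreed:**
- Earlier oblique pictures suggested a gap of about 3 mm at each head. I put that down to the released pins drooping in the looser holes.
- The handle started about 8° short of the on stop by my measurement. It now sits closer to the stop than it started.

**Other events:**
- My first grip on the handle closed on the hub below the bar; I reopened and took it higher.
- One new pin had been knocked about 4 cm aside before I reached it, and I located it again.
- The other things on the bench look unmoved.

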